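Rack, clamp and brush out the filter bowls

TASK

Set every aluminium filter bowl on the bench into a pocket of the wash rack, one to a pocket, upright with its foot flat on the pocket floor. When all are in, flip the rack's hinged keeper leaf fully down over their feet, then take the bottle brush from its holder and scrub out each bowl in turn from the tallest to the shortest: bristles right down to the floor of the bowl, up to its mouth, and right down to the floor again. Finally stand the brush back in its holder, bristles down and fully in, and flip the keeper leaf back up, with the bowls still seated in the rack and everything else on the bench left where it was.

Things in the scene. Friction and masses are not known exactly. Their poses are not given: they have to be found in the camera images.
- tall_mid (a point): Tallest bare aluminium filter bowl: an open round cup, outer diameter 60, bore 52, total height 120, on a flat rectangular foot 100 (its x) by 68 (its y) and 10 thick; the inner floor is 10 above the underside. Stands loose and upright on the bench, may be absent. This point is on its axis half-way up (60 above the underside); z is the axis, up
- medium_mid (a point): Middle-sized bare aluminium filter bowl: an open round cup, outer diameter 60, bore 52, total height 95, on a flat rectangular foot 100 (its x) by 68 (its y) and 10 thick; the inner floor is 10 above the underside. Stands loose and upright on the bench, may be absent. This point is on its axis half-way up (47.5 above the underside); z is the axis, up
- short_mid (a point): Shortest bare aluminium filter bowl: an open round cup, outer diameter 60, bore 52, total height 70, on a flat rectangular foot 100 (its x) by 68 (its y) and 10 thick; the inner floor is 10 above the underside. Stands loose and upright on the bench, may be absent. This point is on its axis half-way up (35 above the underside); z is the axis, up
- pocket_left (a point): centre of the floor of the left (+y) pocket of the wash rack, 8 above the bench. The pocket is 106 (x) by 74 (y) and 12 deep, its rim 20 above the bench; all three pockets are alike, fit every bowl's foot either way round by half a turn, and lie in a row 115 apart along y. The grey steel rack, 158 by 336, is fixed; x points away from its hinged edge, z up
- pocket_middle (a point): centre of the floor of the middle pocket of the wash rack, 8 above the bench. The pocket is 106 (x) by 74 (y) and 12 deep, its rim 20 above the bench; all three pockets are alike, fit every bowl's foot either way round by half a turn, and lie in a row 115 apart along y. The grey steel rack, 158 by 336, is fixed; x points away from its hinged edge, z up
- pocket_right (a point): centre of the floor of the right (-y) pocket of the wash rack, 8 above the bench. The pocket is 106 (x) by 74 (y) and 12 deep, its rim 20 above the bench; all three pockets are alike, fit every bowl's foot either way round by half a turn, and lie in a row 115 apart along y. The grey steel rack, 158 by 336, is fixed; x points away from its hinged edge, z up
- brush_mid (a point): long bottle brush, 195 from tip to handle end, standing bristles down in its holder. From the tip: round bristle head (rigid, diameter 30 to 33) 0 to 62, thin steel stem (diameter 8) to 115, square wooden handle 20 by 20 from 115 to 195. This point is on its axis 97.5 above the tip; z points from tip to handle, x and y are square to the handle's faces
- brush_tip (a point): the flat lower end of the brush's bristle head, on the axis
- holder_in (a point): brush holder: fixed black square cup, inside 42 by 42, outside 54 by 54, top 70 above the bench, on a 90 by 90 plate. This point is the centre of its inner floor, 6 above the bench; x and y square to its walls
- keeper (a joint): angle of the steel keeper leaf hinged along the rack's near (-x) edge: 0 = down flat on the rack rail, over the near ends of the bowls' feet (41 wide, it clears the bowl bodies by a few mm and comes right down only if the feet are flat); grows as it swings up and back towards the robot, to 1.7; stiff, it stays where it is left (about 3 N at the grip bar moves it)
- keeper_bar (a point): centre of the graspable length of the keeper's black grip bar: a round bar, diameter 12, along the rack's y, sticking out 68 clear of the rack's right (-y) end; with the leaf down it is 50 beyond and 22 above the hinge axis (45 above the bench) and it swings about the hinge axis at radius 55, turning in the fingers if they close across it
- keeper_axis (a point): fixed point on the keeper's hinge axis, level with the middle of the grip bar, 23.5 above the bench; the axis runs along its y, its x points over the rack
- coolant_mid (a point): white bottle, diameter 80, height 190, bystander; point half-way up
- funnel_mid (a point): black flared filler cup, diameter 110 at the rim, height 85, bystander; point half-way up
- jar_mid (a point): grey plastic cup, diameter 80, height 80, no foot, bystander; point half-way up
Things that resemble listed ones, but are neither listed nor needed, are in the scene too. Leave any turquoise look-alike of the part that bears tall_mid alone.

How it is judged:
On the way, in this order (a step that is already met when the one before it is completed fails the run):
1. every bowl present sits flat and square in a pocket of the rack and the keeper leaf is down over the feet (below 0.1) (angle between each of tall_mid, medium_mid, short_mid's own z axis and vertical below 0.08 rad and ((horizontal distance between tall_mid and pocket_left below 0.006 m and z of tall_mid in the frame of pocket_left below 0.0625 m and angle between the x axis of tall_mid and the x axis of pocket_left, either way round below 0.11 rad) or (horizontal distance between tall_mid and pocket_middle below 0.006 m and z of tall_mid in the frame of pocket_middle below 0.0625 m and angle between the x axis of tall_mid and the x axis of pocket_middle, either way round below 0.11 rad) or (horizontal distance between tall_mid and pocket_right below 0.006 m and z of tall_mid in the frame of pocket_right below 0.0625 m and angle between the x axis of tall_mid and the x axis of pocket_right, either way round below 0.11 rad)) and ((horizontal distance between medium_mid and pocket_left below 0.006 m and z of medium_mid in the frame of pocket_left below 0.05 m and angle between the x axis of medium_mid and the x axis of pocket_left, either way round below 0.11 rad) or (horizontal distance between medium_mid and pocket_middle below 0.006 m and z of medium_mid in the frame of pocket_middle below 0.05 m and angle between the x axis of medium_mid and the x axis of pocket_middle, either way round below 0.11 rad) or (horizontal distance between medium_mid and pocket_right below 0.006 m and z of medium_mid in the frame of pocket_right below 0.05 m and angle between the x axis of medium_mid and the x axis of pocket_right, either way round below 0.11 rad)) and ((horizontal distance between short_mid and pocket_left below 0.006 m and z of short_mid in the frame of pocket_left below 0.0375 m and angle between the x axis of short_mid and the x axis of pocket_left, either way round below 0.11 rad) or (horizontal distance between short_mid and pocket_middle below 0.006 m and z of short_mid in the frame of pocket_middle below 0.0375 m and angle between the x axis of short_mid and the x axis of pocket_middle, either way round below 0.11 rad) or (horizontal distance between short_mid and pocket_right below 0.006 m and z of short_mid in the frame of pocket_right below 0.0375 m and angle between the x axis of short_mid and the x axis of pocket_right, either way round below 0.11 rad)) and value of joint keeper below 0.1 rad), for 0.3 s.
2. the brush tip is down within 15 mm of the floor inside the tall bowl, which sits in its pocket under the lowered keeper (its bar within 8 mm of its lowest) (horizontal distance between brush_tip and tall_mid below 0.024 m and z of brush_tip in the frame of tall_mid below -0.035 m and angle between tall_mid's own z axis and vertical below 0.08 rad and ((horizontal distance between tall_mid and pocket_left below 0.006 m and z of tall_mid in the frame of pocket_left below 0.0625 m and angle between the x axis of tall_mid and the x axis of pocket_left, either way round below 0.11 rad) or (horizontal distance between tall_mid and pocket_middle below 0.006 m and z of tall_mid in the frame of pocket_middle below 0.0625 m and angle between the x axis of tall_mid and the x axis of pocket_middle, either way round below 0.11 rad) or (horizontal distance between tall_mid and pocket_right below 0.006 m and z of tall_mid in the frame of pocket_right below 0.0625 m and angle between the x axis of tall_mid and the x axis of pocket_right, either way round below 0.11 rad)) and z of keeper_bar in the frame of tall_mid below -0.0145 m), for 0.05 s.
3. the tip is raised at least 66 mm above that floor, still over the bowl's bore (horizontal distance between brush_tip and tall_mid below 0.024 m and z of brush_tip in the frame of tall_mid above 0.016 m and angle between tall_mid's own z axis and vertical below 0.08 rad and ((horizontal distance between tall_mid and pocket_left below 0.006 m and z of tall_mid in the frame of pocket_left below 0.0625 m and angle between the x axis of tall_mid and the x axis of pocket_left, either way round below 0.11 rad) or (horizontal distance between tall_mid and pocket_middle below 0.006 m and z of tall_mid in the frame of pocket_middle below 0.0625 m and angle between the x axis of tall_mid and the x axis of pocket_middle, either way round below 0.11 rad) or (horizontal distance between tall_mid and pocket_right below 0.006 m and z of tall_mid in the frame of pocket_right below 0.0625 m and angle between the x axis of tall_mid and the x axis of pocket_right, either way round below 0.11 rad)) and z of keeper_bar in the frame of tall_mid below -0.0145 m), for 0.05 s.
4. the tip is down within 15 mm of that floor again (all of step 2), for 0.05 s.
5. the brush tip is down within 15 mm of the floor inside the medium bowl, which sits in its pocket under the lowered keeper (its bar within 8 mm of its lowest) (horizontal distance between brush_tip and medium_mid below 0.024 m and z of brush_tip in the frame of medium_mid below -0.0225 m and angle between medium_mid's own z axis and vertical below 0.08 rad and ((horizontal distance between medium_mid and pocket_left below 0.006 m and z of medium_mid in the frame of pocket_left below 0.05 m and angle between the x axis of medium_mid and the x axis of pocket_left, either way round below 0.11 rad) or (horizontal distance between medium_mid and pocket_middle below 0.006 m and z of medium_mid in the frame of pocket_middle below 0.05 m and angle between the x axis of medium_mid and the x axis of pocket_middle, either way round below 0.11 rad) or (horizontal distance between medium_mid and pocket_right below 0.006 m and z of medium_mid in the frame of pocket_right below 0.05 m and angle between the x axis of medium_mid and the x axis of pocket_right, either way round below 0.11 rad)) and z of keeper_bar in the frame of medium_mid below -0.002 m), for 0.05 s.
6. the tip is raised at least 51 mm above that floor, still over the bowl's bore (horizontal distance between brush_tip and medium_mid below 0.024 m and z of brush_tip in the frame of medium_mid above 0.0135 m and angle between medium_mid's own z axis and vertical below 0.08 rad and ((horizontal distance between medium_mid and pocket_left below 0.006 m and z of medium_mid in the frame of pocket_left below 0.05 m and angle between the x axis of medium_mid and the x axis of pocket_left, either way round below 0.11 rad) or (horizontal distance between medium_mid and pocket_middle below 0.006 m and z of medium_mid in the frame of pocket_middle below 0.05 m and angle between the x axis of medium_mid and the x axis of pocket_middle, either way round below 0.11 rad) or (horizontal distance between medium_mid and pocket_right below 0.006 m and z of medium_mid in the frame of pocket_right below 0.05 m and angle between the x axis of medium_mid and the x axis of pocket_right, either way round below 0.11 rad)) and z of keeper_bar in the frame of medium_mid below -0.002 m), for 0.05 s.
7. the tip is down within 15 mm of that floor again (all of step 5), for 0.05 s.
8. the brush tip is down within 15 mm of the floor inside the short bowl, which sits in its pocket under the lowered keeper (its bar within 8 mm of its lowest) (horizontal distance between brush_tip and short_mid below 0.024 m and z of brush_tip in the frame of short_mid below -0.01 m and angle between short_mid's own z axis and vertical below 0.08 rad and ((horizontal distance between short_mid and pocket_left below 0.006 m and z of short_mid in the frame of pocket_left below 0.0375 m and angle between the x axis of short_mid and the x axis of pocket_left, either way round below 0.11 rad) or (horizontal distance between short_mid and pocket_middle below 0.006 m and z of short_mid in the frame of pocket_middle below 0.0375 m and angle between the x axis of short_mid and the x axis of pocket_middle, either way round below 0.11 rad) or (horizontal distance between short_mid and pocket_right below 0.006 m and z of short_mid in the frame of pocket_right below 0.0375 m and angle between the x axis of short_mid and the x axis of pocket_right, either way round below 0.11 rad)) and z of keeper_bar in the frame of short_mid below 0.0105 m), for 0.05 s.
9. the tip is raised at least 36 mm above that floor, still over the bowl's bore (horizontal distance between brush_tip and short_mid below 0.024 m and z of brush_tip in the frame of short_mid above 0.011 m and angle between short_mid's own z axis and vertical below 0.08 rad and ((horizontal distance between short_mid and pocket_left below 0.006 m and z of short_mid in the frame of pocket_left below 0.0375 m and angle between the x axis of short_mid and the x axis of pocket_left, either way round below 0.11 rad) or (horizontal distance between short_mid and pocket_middle below 0.006 m and z of short_mid in the frame of pocket_middle below 0.0375 m and angle between the x axis of short_mid and the x axis of pocket_middle, either way round below 0.11 rad) or (horizontal distance between short_mid and pocket_right below 0.006 m and z of short_mid in the frame of pocket_right below 0.0375 m and angle between the x axis of short_mid and the x axis of pocket_right, either way round below 0.11 rad)) and z of keeper_bar in the frame of short_mid below 0.0105 m), for 0.05 s.
10. the tip is down within 15 mm of that floor again (all of step 8), for 0.05 s.
At the end, for the whole second after the job is handed in: Every bowl present rests in a pocket (within 6 mm of its centre, 2.5 mm of its floor, square within 0.11 rad); the brush rests bristles down in its holder (tip within 22 mm of the centre, 15 mm of the floor, leaning under 0.35 rad); the keeper is up, above 1.35 rad (value of joint keeper above 1.35 rad and angle between each of tall_mid, medium_mid, short_mid's own z axis and vertical below 0.08 rad and ((horizontal distance between tall_mid and pocket_left below 0.006 m and z of tall_mid in the frame of pocket_left below 0.0625 m and angle between the x axis of tall_mid and the x axis of pocket_left, either way round below 0.11 rad) or (horizontal distance between tall_mid and pocket_middle below 0.006 m and z of tall_mid in the frame of pocket_middle below 0.0625 m and angle between the x axis of tall_mid and the x axis of pocket_middle, either way round below 0.11 rad) or (horizontal distance between tall_mid and pocket_right below 0.006 m and z of tall_mid in the frame of pocket_right below 0.0625 m and angle between the x axis of tall_mid and the x axis of pocket_right, either way round below 0.11 rad)) and ((horizontal distance between medium_mid and pocket_left below 0.006 m and z of medium_mid in the frame of pocket_left below 0.05 m and angle between the x axis of medium_mid and the x axis of pocket_left, either way round below 0.11 rad) or (horizontal distance between medium_mid and pocket_middle below 0.006 m and z of medium_mid in the frame of pocket_middle below 0.05 m and angle between the x axis of medium_mid and the x axis of pocket_middle, either way round below 0.11 rad) or (horizontal distance between medium_mid and pocket_right below 0.006 m and z of medium_mid in the frame of pocket_right below 0.05 m and angle between the x axis of medium_mid and the x axis of pocket_right, either way round below 0.11 rad)) and ((horizontal distance between short_mid and pocket_left below 0.006 m and z of short_mid in the frame of pocket_left below 0.0375 m and angle between the x axis of short_mid and the x axis of pocket_left, either way round below 0.11 rad) or (horizontal distance between short_mid and pocket_middle below 0.006 m and z of short_mid in the frame of pocket_middle below 0.0375 m and angle between the x axis of short_mid and the x axis of pocket_middle, either way round below 0.11 rad) or (horizontal distance between short_mid and pocket_right below 0.006 m and z of short_mid in the frame of pocket_right below 0.0375 m and angle between the x axis of short_mid and the x axis of pocket_right, either way round below 0.11 rad)) and linear speed of each of tall, medium, short below 0.02 m/s and horizontal distance between brush_tip and holder_in below 0.022 m and z of brush_tip in the frame of holder_in below 0.015 m and angle between brush_mid's own z axis and vertical below 0.35 rad and linear speed of brush below 0.05 m/s); the robot touches nothing.
It fails at once if a bystander (white bottle, black filler cup, grey cup) is moved more than 40 mm (distance of any of coolant_mid, funnel_mid, jar_mid from where it was at the start of the episode above 0.04 m).
Of tall, medium, short only 2 to 3 are there at a start; the rules pass over those that are not, and their reading is None.
At some moment in a run one of tall, medium, short may be knocked a few centimetres aside while the robot is not near it.
It also fails if it takes over 210 s, if anything falls off the work surface, if the arm or the gripper's body presses on something with over 40 N, if the wrist force passes 120 N, or if a joint passes its speed limit or range.

ROBOT

A 7-joint arm with a two-finger parallel gripper is mounted at the origin on the work surface. World frame = base frame: x ahead of the robot, y to its left, z up, the work surface at z = 0. Lengths are in m, angles in rad, forces in N, time in s.
With the tool pointing down it reaches from about 0.4 to 0.75 m from the base axis. Payload 19.5 kg.
Tool frame: the origin (TCP) lies at the very end of the fingers, on their centre line; the grasp point (between the pads) lies 19 mm behind it (manip.grasp_offset is the distance from the TCP to the grasp point, in m); z points along the fingers, y is the line along which they close (so a half turn about z gives the same grasp; the last joint's range is limited). The gripper opens to 85 mm and grips with 20 to 120 N. Pads are 22 mm wide; open, the fingers measure 114 mm over their backs; the gripper's body (76 mm by 85 mm) begins 54 mm behind the grasp point. The pads swing forward as they close: fully open they stand 13 mm farther back than shut.
Start: joints at [1.3, 0.707, -0.028, 1.485, 0.022, 0.951, -0.075], TCP at [0.13, -0.56, 0.211] pointing down, gripper open.
Joint ranges: [-2.71, 2.71], [-0.32, 2.16], [-1.57, 1.52], [0, 2.45], [-1.46, 4.6], [0, 2.02], [-2.83, 2.83]. Speed limits (rad/s): [1.89, 1.89, 2.57, 2.57, 3.01, 3.01, 3.01].

INTERFACE

Orientations are given as a unit quaternion [x, y, z, w].
In Python, from bench import status, snapshot, order, finder, manip gives the robot as it stands. The module is installed in compiled form; this text tells all that it offers.
- The arm moves only by the tool drive_tool, never from a script. Its argument "moves" is a list of rows, each a list of 2 entries, a list of its own where there are three numbers: the shift along the tool's x, y, z in mm, then the turn about the tool's z in rad. A call has 1 to 5 rows; each row shifts and turns the commanded pose from where the row before left it, along the tool's axes as they then stand; what a row does not reach is not made up. A row lasts 1/10 s, in which the tool goes at most 50 mm and 8.59 degrees, less where a joint would pass 70% of its speed; a pose out of reach is approached as far as the arm can. A call with a gripper value outside its range is refused whole. "claw" is the closure, from -1 (fully open) to 1 (shut), so that 0 is half open, set as the call begins (left out, the last holds). The fingers move at their own pace and stop on an object; the grip force is fixed at half the most. Time passes only in rows, so rows that do not move let the fingers close. It gives the time, the measured TCP pose, the force and the opening at its end, in the units of the state.
- status.state(): the state, without advancing time (a new reading comes with each control period).
- snapshot(name): name is "scene" or "top" or "wrist"; returns a dict with "frame" (420x560x3 uint8, red, green, blue), "z_map" (420x560 float32, m along the optical axis (not along the pixel's ray), 0 where there is no reading), "vertical_fov" (degrees; the focal length in pixels is half the picture's height over the tangent of half this angle, whatever the lens; pixels are square), "cx", "cy" (the principal point, pixels), "T" (4x4, takes a point from camera to world coordinates). Camera axes: x right, y down, z forward; pixel columns grow to the right and rows downward; lengths in m; the calibration is good to about 2 mm. The wrist camera is an equidistant fisheye: a pixel r from the principal point sees the ray r / f radians off the axis. A picture is of the moment at which its call begins.
- order.job_done(): hands the job in, once; it reports no verdict.
Trained networks look in a picture, given as the dict that the camera call returned (one of the last four; its "shot" number tells which), for a name from the list of things; names that differ only in an ending like _2 or _b are one class to them, and where a whole thing is asked for, a point or a joint stands for the part that bears it (a point fixed in the world has none). Each returns a list of dicts, best first, with "conf" (0 to 1); they miss things now and then, are a little off and sometimes report something else, mostly with a low value. They report only what shows in the picture. A call takes as long as a camera call. They do not tell look-alikes from the thing itself.
- finder.recognise(picture, thing): "xyz" ([x, y, z] in m, in world coordinates, good to about 4 mm: the middle of the surface that is visible of it).
- finder.landmark_of(picture, thing): "xyz" ([x, y, z] in m, in world coordinates, good to about 4 mm: a listed point, or the origin of a listed thing).
The state is a dict: "t": time; "q": joint angles; "joint_velocities": joint speeds; "effort": joint torques, N m; "eef_pos": TCP position; "eef_rot": TCP orientation; "wrist_force": force on the tool from outside, world axes, zero at the start; "torque": the same for the moment, N m; "gripper_width": finger opening in m.
Only numpy, scipy, OpenCV 4.12 (cv2) and the standard library are available. Lean on these libraries where they do the work, as an engineer would, in place of code of your own. Each camera call takes 0.05 s, during which the arm holds its last target. There are 200 camera calls.

## Working session

There is one attempt and no reset: what is moved stays moved. The work goes in short steps, Python scripts to look and compute and a tool call to move; the robot and the scene stay as the last step left them, time stands still between calls to the robot, and variables do not carry over. Pictures are saved under pics/ and viewed, on a budget of 14 in all, crops included, one or two more only if the job needs it, and the job is handed in when it is done.

Besides the shell and the picture viewer there is one more tool, called after ">>>" by a JSON object that holds its "op" and its "data", one argument or row to a line. drive_tool: Moves the arm, as the interface text tells. Its arguments: {"type":"object","properties":{"moves":{"type":"array","items":{"type":"array"}},"claw":{"type":"number"}},"required":["moves"]}

```bash
mkdir -p pics; cat > h.py <<'E'
import numpy as np, cv2
from bench import status, snapshot, order, finder, manip
from scipy.spatial.transform import Rotation as R
def save(p,n): cv2.imwrite('pics/'+n,p['frame'][:,:,::-1])
def foc(p): return p['frame'].shape[0]/2/np.tan(np.radians(p['vertical_fov'])/2)
def cloud(p):
    z=p['z_map'].astype(float); h,w=z.shape; f=foc(p)
    u,v=np.meshgrid(np.arange(w),np.arange(h))
    P=np.stack([(u-p['cx'])/f*z,(v-p['cy'])/f*z,z],-1)
    W=P@p['T'][:3,:3].T+p['T'][:3,3]; W[z==0]=np.nan
    return W
def st():
    s=status.state(); print('t',round(s['t'],2),'pos',np.round(s['eef_pos'],4),'rotvec x-axis',np.round(R.from_quat(s['eef_rot']).as_matrix()[:,0],3),'z',np.round(R.from_quat(s['eef_rot']).as_matrix()[:,2],3),'F',np.round(s['wrist_force'],1),'w',round(s['gripper_width'],4),'q',np.round(s['q'],2)); return s
E
python3 - <<'E'
from h import *
st(); print(manip.grasp_offset)
a=snapshot('scene');b=snapshot('top')
save(a,'s0.png');save(b,'t0.png')
cv2.imwrite('pics/st0.png',cv2.resize(np.vstack([a['frame'],b['frame']])[:,:,::-1],(450,675)))
for n in 'tall_mid medium_mid short_mid pocket_left pocket_middle pocket_right brush_mid brush_tip holder_in keeper keeper_bar keeper_axis coolant_mid funnel_mid jar_mid'.split():
    for p,q in((a,'s'),(b,'t')):
        print(n,q,[(np.round(d['xyz'],3).tolist(),round(d['conf'],2)) for d in finder.landmark_of(p,n)[:3]])
print(np.round(b['T'],3),foc(b),b['cx'],b['cy'])
E
```

```text
t 0.0 pos [ 0.1303 -0.5598  0.2103] rotvec x-axis [ 0.974  0.227 -0.   ] z [-0.     0.001 -1.   ] F [ 0.   0.1 -0.3] w 0.0857 q [ 1.3   0.71 -0.03  1.48  0.02  0.95 -0.08]
0.0187
tall_mid s [([0.431, -0.112, 0.058], 0.67), ([0.28, -0.257, 0.061], 0.65)]
tall_mid t [([0.43, -0.111, 0.06], 0.83), ([0.278, -0.258, 0.062], 0.8)]
medium_mid s [([0.426, 0.082, 0.05], 0.66)]
medium_mid t [([0.428, 0.088, 0.044], 0.57)]
short_mid s [([0.441, -0.29, 0.036], 0.68)]
short_mid t [([0.441, -0.286, 0.039], 0.79)]
pocket_left s [([0.649, 0.163, 0.006], 0.66), ([0.439, -0.291, 0.036], 0.51), ([0.607, 0.383, 0.04], 0.45)]
pocket_left t [([0.647, 0.163, 0.008], 0.9)]
pocket_middle s [([0.638, 0.048, 0.009], 0.89)]
pocket_middle t [([0.639, 0.05, 0.012], 0.94)]
pocket_right s [([0.628, -0.062, 0.011], 0.79)]
pocket_right t [([0.622, -0.062, 0.007], 0.57)]
brush_mid s [([0.435, 0.298, 0.103], 0.69)]
brush_mid t [([0.441, 0.294, 0.104], 0.61)]
brush_tip s [([0.513, -0.144, 0.076], 0.31), ([0.438, 0.298, 0.006], 0.2)]
brush_tip t [([0.608, 0.381, 0.039], 0.71), ([0.433, 0.298, 0.01], 0.59)]
holder_in s [([0.438, 0.294, 0.006], 0.66)]
holder_in t [([0.44, 0.297, 0.007], 0.69)]Traceback (most recent call last):
  File "<stdin>", line 8, in <module>
ValueError: it knows: brush_mid, brush_tip, coolant_mid, funnel_mid, holder_in, jar_mid, keeper_axis, keeper_bar, medium_mid, pocket_left, pocket_middle, pocket_right, short_mid, tall_mid
```

View images.

View pics/s0.png

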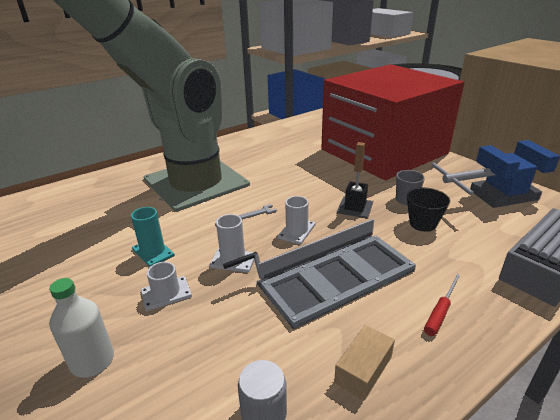

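View pics/t0.png

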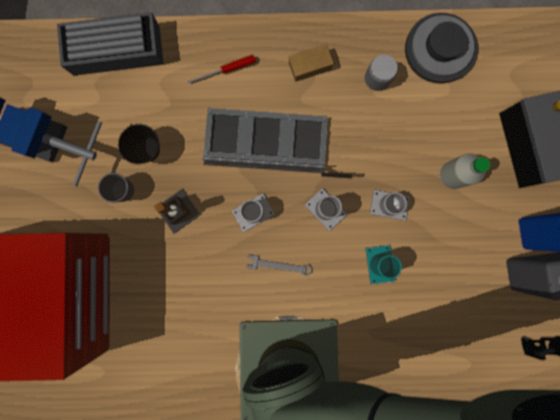

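```bash
python3 - <<'E'
from h import *
a=snapshot('scene');b=snapshot('top')
for n in 'keeper_bar keeper_axis coolant_mid funnel_mid jar_mid'.split():
    for p,q in((a,'s'),(b,'t')):
        print(n,q,[(np.round(d['xyz'],3).tolist(),round(d['conf'],2)) for d in finder.landmark_of(p,n)[:3]])
print(np.round(b['T'],3),foc(b),b['cx'],b['cy'])
np.save('ct.npy',cloud(b)); np.save('cs.npy',cloud(a)); np.save('ft.npy',b['frame'])
st()
E
```

```text
keeper_bar s [([0.512, -0.145, 0.079], 0.84)]
keeper_bar t [([0.513, -0.148, 0.076], 0.77)]
keeper_axis s [([0.652, 0.165, 0.006], 0.36)]
keeper_axis t [([0.543, -0.151, 0.025], 0.68), ([0.432, -0.11, 0.06], 0.41)]
coolant_mid s [([0.518, -0.473, 0.095], 0.85), ([0.63, -0.062, 0.011], 0.75)]
coolant_mid t [([0.527, -0.472, 0.096], 0.69)]
funnel_mid s [([0.608, 0.382, 0.042], 0.81)]
funnel_mid t [([0.612, 0.384, 0.041], 0.78)]
jar_mid s [([0.442, 0.298, 0.008], 0.72), ([0.495, 0.452, 0.042], 0.6), ([0.631, -0.061, 0.006], 0.58)]
jar_mid t [([0.5, 0.452, 0.042], 0.91)]
[[-0.023 -0.997  0.075  0.359]
 [-1.     0.024  0.004  0.012]
 [-0.006 -0.075 -0.997  1.3  ]
 [ 0.     0.     0.     1.   ]] 469.3085528582974 278.4980510267817 200.809381436181
t 1.6 pos [ 0.1304 -0.56    0.2108] rotvec x-axis [0.974 0.227 0.   ] z [ 0.  0. -1.] F [-0.5  0.6 -0.2] w 0.0855 q [ 1.3   0.71 -0.03  1.48  0.02  0.95 -0.08]
```

The scene view shows the bowls at tall (231,240), medium (297,215) and short (162,282). The brush and holder are at (357,190), and the rack is at (335,275) with its leaf up and the bar at (240,260).

Possible mix-ups for a bowl:
- turquoise bowl (150,235), to be left alone
- grey cup (409,187), no foot
- black funnel (427,208)
- grey can in front (262,390)

I choose the three bare aluminium ones on feet. Next I measure their foot yaws and check them in a crop.

```bash
cat >> h.py <<'E'
def foot(W,c,zlo=.004,zhi=.016,r=.064):
    d=np.hypot(W[...,0]-c[0],W[...,1]-c[1])
    m=(d<r)&(W[...,2]>zlo)&(W[...,2]<zhi)
    P=W[m][:,:2]; q=cv2.minAreaRect((P*1000).astype(np.float32))
    b=cv2.boxPoints(q); e=[b[1]-b[0],b[2]-b[1]]; e=max(e,key=np.linalg.norm)
    return len(P),np.round(q[0],1),np.round(q[1],1),round(np.arctan(e[1]/e[0]) if e[0] else np.pi/2,3)
def top(W,c,zlo,r=.045):
    d=np.hypot(W[...,0]-c[0],W[...,1]-c[1]); m=(d<r)&(W[...,2]>zlo)
    q=cv2.minEnclosingCircle((W[m][:,:2]*1000).astype(np.float32)); return m.sum(),np.round(q,1) if 0 else q
E
python3 - <<'E'
from h import *
for f in('ct','cs'):
    W=np.load(f+'.npy')
    for n,c,h in(('tall',(.431,-.111),.12),('med',(.427,.086),.095),('short',(.441,-.288),.07)):
        print(f,n,foot(W,c),top(W,c,h-.008), 'zmax',np.nanmax(W[np.hypot(W[...,0]-c[0],W[...,1]-c[1])<.04][:,2]))
# rack
W=np.load('ct.npy')
m=(W[...,2]>.014)&(W[...,2]<.023)&(abs(W[...,0]-.64)<.13)&(abs(W[...,1]-.05)<.19)
m=cv2.morphologyEx(m.astype(np.uint8),cv2.MORPH_OPEN,np.ones((2,2)))>0
q=cv2.minAreaRect((W[m][:,:2]*1000).astype(np.float32)); print('rack',q)
# pockets floors
for c in((.648,.163),(.6385,.049),(.626,-.062)):
    m=(W[...,2]<.013)&(W[...,2]>.003)&(np.abs(W[...,0]-c[0])<.065)&(abs(W[...,1]-c[1])<.05)
    m=cv2.morphologyEx(m.astype(np.uint8),cv2.MORPH_OPEN,np.ones((3,3)))>0
    print('pocket',cv2.minAreaRect((W[m][:,:2]*1000).astype(np.float32)),np.median(W[m][:,2]))
F=np.load('ft.npy'); cv2.imwrite('pics/c0.png',cv2.resize(F[90:300,150:430],None,fx=2.8,fy=2.8,interpolation=cv2.INTER_CUBIC)[:,:,::-1])
E
```

```text
ct tall (689, array([ 433.1, -107.6]), array([110.3, 124.2]), np.float32(-0.848)) (np.int64(128), ((431.2026672363281, -111.8934097290039), 30.034921646118164)) zmax 0.12675467592678946
ct med (756, array([427.4,  88.2]), array([121.7, 116.1]), np.float32(1.549)) (np.int64(115), ((427.5273742675781, 88.07927703857422), 29.780654907226562)) zmax 0.10153347475431973
ct short (645, array([ 443.1, -287.5]), array([120.5, 118.9]), np.float32(0.541)) (np.int64(129), ((439.4302978515625, -289.00933837890625), 30.335203170776367)) zmax 0.07743262797083528
cs tall (351, array([ 432.8, -112.3]), array([100.5,  70.5]), np.float32(0.746)) (np.int64(205), ((432.0132141113281, -113.25675964355469), 31.364391326904297)) zmax 0.12187732856481182
cs med (322, array([430.1,  85.9]), array([ 69. , 100.9]), np.float32(-1.08)) (np.int64(157), ((428.98504638671875, 87.70367431640625), 31.76224708557129)) zmax 0.09775280237733541
cs short (629, array([ 442.4, -289.7]), array([100.1,  71.1]), np.float32(1.353)) (np.int64(238), ((440.925048828125, -289.19464111328125), 31.31269073486328)) zmax 0.07240893812506621
rack ((505.265380859375, -73.13948059082031), (13.171687126159668, 0.0), -105.12372589111328)
pocket ((649.77734375, 164.23326110839844), (73.14105224609375, 105.17530059814453), 84.50975036621094) 0.008256883925071401
pocket ((638.8392333984375, 49.04405975341797), (73.93936157226562, 103.24378204345703), 84.24147033691406) 0.00809121884825681
pocket ((627.0827026367188, -66.05583953857422), (74.37649536132812, 104.96097564697266), 84.91829681396484) 0.008063842807562338
```

View pics/c0.png

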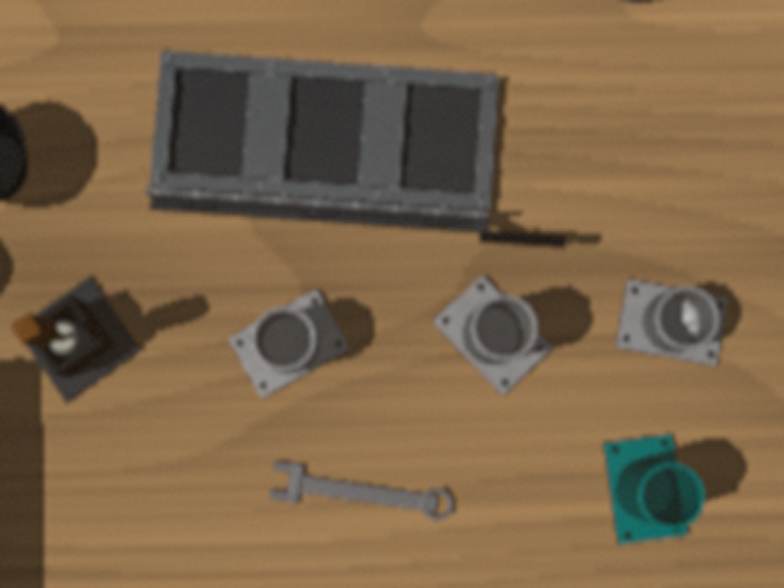

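The crop confirms three bare aluminium bowls on drilled feet: medium (288,342), tall (500,328), short (688,318). The turquoise one is at (660,490), and the brush holder is at (75,340) with the brush leaning. I move over the short bowl first and look with the wrist camera.

```bash
cat >> h.py <<'E'
def go(x,y,z,psi=None,s=None):
    s=s or status.state(); M=R.from_quat(s['eef_rot']).as_matrix(); p=s['eef_pos']
    c=np.arctan2(M[1,0],M[0,0]); psi=c if psi is None else psi
    d=np.array([x-p[0],y-p[1]]); k,q=np.cos(psi),np.sin(psi)
    print('yaw',round(c,3),'turn(tool z)',round(-((psi-c+np.pi)%(2*np.pi)-np.pi),3),'then shift mm',np.round(1000*np.array([d@[k,q],d@[q,-k],p[2]-z]),1))
E
python3 -c "
from h import *
go(.44,-.289,.26,1.353)"
```

```text
yaw 0.229 turn(tool z) -1.124 then shift mm [331.5 243.7 -49.2]
```

>>> {"op": "drive_tool", "data": {
  "moves": [
    [[0,0,-7],-0.14],
    [[0,0,-7],-0.14],
    [[0,0,-7],-0.14],
    [[0,0,-7],-0.14],
    [[0,0,-7],-0.14]
  ],
  "claw": -1
}}

```text
t: 2.1
eef_pos: [0.1304, -0.56, 0.2461]
eef_rot: [0.893, 0.45, -0.0, -0.0]
wrist_force: [-0.5, -0.1, -0.3]
gripper_width: 0.0855
```

>>> {"op": "drive_tool", "data": {
  "moves": [
    [[0,0,-7],-0.14],
    [[0,0,-7],-0.14],
    [[0,0,0],-0.144],
    [[33,24,0],0],
    [[33,24,0],0]
  ]
}}

```text
t: 2.6
eef_pos: [0.1917, -0.5053, 0.2595]
eef_rot: [0.78, 0.625, 0.0, -0.0]
wrist_force: [1.7, -0.7, -0.2]
gripper_width: 0.0853
```

>>> {"op": "drive_tool", "data": {
  "moves": [
    [[33,24,0],0],
    [[33,24,0],0],
    [[33,24,0],0],
    [[33,24,0],0],
    [[33,24,0],0]
  ]
}}

```text
t: 3.1
eef_pos: [0.3454, -0.3696, 0.2599]
eef_rot: [0.78, 0.626, -0.0, 0.0]
wrist_force: [0.6, -1.0, -0.0]
gripper_width: 0.0852
```

>>> {"op": "drive_tool", "data": {
  "moves": [
    [[33,24,0],0],
    [[33,24,0],0],
    [[33,24,0],0],
    [[0,0,0],0],
    [[0,0,0],0]
  ]
}}

```text
t: 3.6
eef_pos: [0.4364, -0.2893, 0.2597]
eef_rot: [0.779, 0.627, -0.0, -0.0]
wrist_force: [0.3, -0.6, -0.3]
gripper_width: 0.0856
```

```bash
python3 - <<'E'
from h import *
st(); go(.44,-.289,.26,1.353)
w=snapshot('wrist'); save(w,'w0.png'); print(np.round(w['T'],3),foc(w),w['cx'],w['cy'])
print([(d['xyz'],d['conf']) for d in finder.landmark_of(w,'short_mid')])
np.savez('w0.npz',**{k:w[k] for k in('frame','z_map','T')})
E
```

```text
t 3.6 pos [ 0.4364 -0.2893  0.2597] rotvec x-axis [ 0.215  0.977 -0.   ] z [-0.  0. -1.] F [ 0.3 -0.6 -0.3] w 0.0856 q [ 0.71  0.58 -0.34  1.58  0.22  1.01  0.09]
yaw 1.354 turn(tool z) 0.001 then shift mm [ 1.1  3.4 -0.3]
[[ 0.977 -0.204 -0.069  0.454]
 [-0.215 -0.925 -0.313 -0.208]
 [-0.     0.321 -0.947  0.423]
 [ 0.     0.     0.     1.   ]] 325.19226210127806 277.7014304968465 207.3418061684398
[([0.4377, -0.2887, 0.0325], 0.61)]
```

View pics/w0.png

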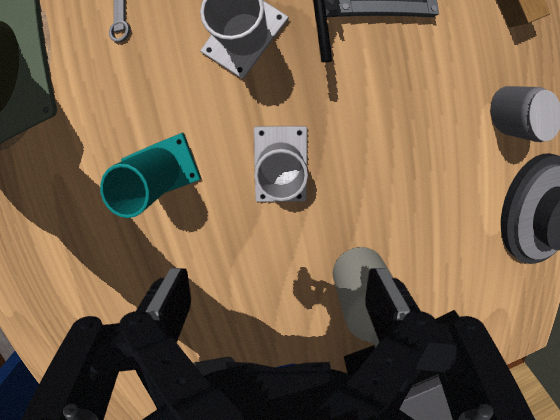

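The wrist view shows the short bowl and its foot at (281,170), tall at (240,25) and turquoise at (140,180). The foot edges are square to the image. I fit the foot and rim from the fisheye depth.

```bash
cat >> h.py <<'E'
def wcloud(p):
    z=p['z_map'].astype(float); h,w=z.shape; f=h/2/np.tan(np.radians(float(p['vertical_fov']))/2)
    u,v=np.meshgrid(np.arange(w)-p['cx'],np.arange(h)-p['cy']); r=np.hypot(u,v)+1e-9; t=r/f
    k=np.tan(t)/r*z; W=np.stack([u*k,v*k,z],-1)@p['T'][:3,:3].T+p['T'][:3,3]; W[(z==0)|(t>1.3)]=np.nan
    return W
def meas(W,c,h,base=0):
    print('foot',foot(W,c,base+.005,base+.014),'rim',top(W,c,base+h-.006))
E
python3 - <<'E'
from h import *
w=snapshot('wrist'); W=wcloud(w); meas(W,(.4377,-.2887),.07)
meas(W,(.432,-.113),.12)
d=np.hypot(W[...,0]-.438,W[...,1]+.289); m=d<.034; print(np.nanpercentile(W[m][:,2],[5,50,95,99]))
E
```

```text
foot (2574, array([ 439.3, -289. ]), array([100. ,  68.6]), np.float32(1.364)) rim (np.int64(19609), ((437.69403076171875, -288.6953125), 44.99296951293945))
foot (2182, array([ 431.8, -112. ]), array([100.8,  68.3]), np.float32(0.729)) rim (np.int64(535), ((431.1627502441406, -112.5296401977539), 30.03864097595215))
[0.01081907 0.36677812 0.38017648 0.38164847]
```

>>> {"op": "drive_tool", "data": {
  "moves": [
    [[1,2.7,0],-0.01],
    [[0,0,40],0],
    [[0,0,40],0],
    [[0,0,40],0],
    [[0,0,40],0]
  ]
}}

```text
t: 4.25
eef_pos: [0.4387, -0.2897, 0.0984]
eef_rot: [0.777, 0.63, 0.0, 0.0]
wrist_force: [1.2, -0.5, -0.8]
gripper_width: 0.0854
```

>>> {"op": "drive_tool", "data": {
  "moves": [
    [[0,0,35],0],
    [[0,0,24],0],
    [[0,0,14],0],
    [[0,0,0],0],
    [[0,0,0],0]
  ]
}}

```text
t: 4.75
eef_pos: [0.439, -0.2896, 0.0273]
eef_rot: [0.777, 0.63, 0.0, 0.0]
wrist_force: [-0.3, -0.7, 0.0]
gripper_width: 0.0854
```

>>> {"op": "drive_tool", "data": {
  "moves": [
    [[0,0,0],0],
    [[0,0,0],0],
    [[0,0,0],0],
    [[0,0,0],0],
    [[0,0,0],0]
  ],
  "claw": 1
}}

```text
t: 5.25
eef_pos: [0.4394, -0.2897, 0.0282]
eef_rot: [0.777, 0.63, 0.0, 0.001]
wrist_force: [-1.3, 0.9, 20.1]
gripper_width: 0.0589
```

```bash
python3 - <<'E'
from h import *
st(); w=snapshot('wrist'); W=wcloud(w); W[W[...,2]>.2]=np.nan
print(foot(W,(.4393,-.289),.005,.014)); 
E
```

```text
t 5.25 pos [ 0.4394 -0.2897  0.0282] rotvec x-axis [ 0.207  0.978 -0.001] z [ 0.001 -0.001 -1.   ] F [-1.3  0.9 20.1] w 0.0589 q [ 0.63  0.93 -0.19  1.83  0.39  0.42 -0.06]
(7971, array([ 441.7, -277.2]), array([77. , 68.3]), np.float32(1.365))
```

>>> {"op": "drive_tool", "data": {
  "moves": [
    [[0,0,-25],0],
    [[0,0,-40],0],
    [[0,0,-40],0.146],
    [[0,0,-6],0.146],
    [[0,0,0],0.146]
  ]
}}

```text
t: 5.8
eef_pos: [0.4394, -0.2898, 0.1398]
eef_rot: [0.896, 0.443, 0.001, 0.001]
wrist_force: [0.3, 0.2, -3.9]
gripper_width: 0.0584
```

>>> {"op": "drive_tool", "data": {
  "moves": [
    [[0,0,0],0.146],
    [[0,0,0],0.146],
    [[0,0,0],0.146],
    [[0,0,0],0.146],
    [[0,0,0],0.146]
  ]
}}

```text
t: 6.3
eef_pos: [0.439, -0.2892, 0.1382]
eef_rot: [0.996, 0.094, 0.0, -0.0]
wrist_force: [0.2, 0.4, -3.3]
gripper_width: 0.0584
```

>>> {"op": "drive_tool", "data": {
  "moves": [
    [[0,0,0],0.146],
    [[0,0,0],0.146],
    [[0,0,0],0],
    [[0,0,0],0],
    [[0,0,0],0]
  ]
}}

```text
t: 6.8
eef_pos: [0.4389, -0.2893, 0.1379]
eef_rot: [0.999, -0.047, 0.0, -0.0]
wrist_force: [0.9, -0.4, -3.7]
gripper_width: 0.0585
```

```bash
python3 - <<'E'
from h import *
s=st(); go(.6273,-.0653,s['eef_pos'][2],-.098)
E
```

```text
t 6.8 pos [ 0.4389 -0.2893  0.1379] rotvec x-axis [ 0.996 -0.094  0.   ] z [ 0.  0. -1.] F [ 0.9 -0.4 -3.7] w 0.0585 q [ 0.45  0.74  0.14  1.76 -0.15  0.65 -0.99]
yaw -0.094 turn(tool z) 0.004 then shift mm [ 165.5 -241.4    0. ]
```

>>> {"op": "drive_tool", "data": {
  "moves": [
    [[20.7,-30.2,0],0.004],
    [[20.7,-30.2,0],0],
    [[20.7,-30.2,0],0],
    [[20.7,-30.2,0],0],
    [[20.7,-30.2,0],0]
  ]
}}

```text
t: 7.3
eef_pos: [0.5579, -0.1482, 0.1379]
eef_rot: [0.999, -0.049, 0.0, -0.0]
wrist_force: [0.4, -0.6, -2.6]
gripper_width: 0.0584
```

>>> {"op": "drive_tool", "data": {
  "moves": [
    [[20.7,-30.2,0],0],
    [[20.7,-30.2,0],0],
    [[20.7,-30.2,0],0],
    [[0,0,0],0],
    [[0,0,0],0]
  ]
}}

```text
t: 7.8
eef_pos: [0.6279, -0.0653, 0.1374]
eef_rot: [0.999, -0.049, -0.0, -0.0]
wrist_force: [-0.3, -0.7, -2.3]
gripper_width: 0.0585
```

>>> {"op": "drive_tool", "data": {
  "moves": [
    [[0,0,35],0],
    [[0,0,30],0],
    [[0,0,0],0],
    [[0,0,0],0]
  ]
}}

```text
t: 8.2
eef_pos: [0.628, -0.0665, 0.0737]
eef_rot: [0.999, -0.051, 0.0, 0.0]
wrist_force: [-0.2, 0.3, -2.6]
gripper_width: 0.0587
```

```bash
python3 - <<'E'
from h import *
s=st(); go(.6273,-.0653,.036,-.098)
w=snapshot('wrist'); save(w,'w1.png'); W=wcloud(w)
u=s['eef_pos'][2]-.028; print('underside',u); print(foot(W,s['eef_pos'][:2],u+.006,u+.014))
E
```

```text
t 8.2 pos [ 0.628  -0.0665  0.0737] rotvec x-axis [ 0.995 -0.101  0.   ] z [ 0. -0. -1.] F [-0.2  0.3 -2.6] w 0.0587 q [-0.04  0.98  0.2   1.41 -0.24  0.78 -1.42]
yaw -0.101 turn(tool z) -0.003 then shift mm [-0.8 -1.1 37.7]
underside 0.04570805365579088
(7942, array([640.2, -67.9]), array([68.3, 77.3]), np.float32(-0.098))
```

View pics/w1.png

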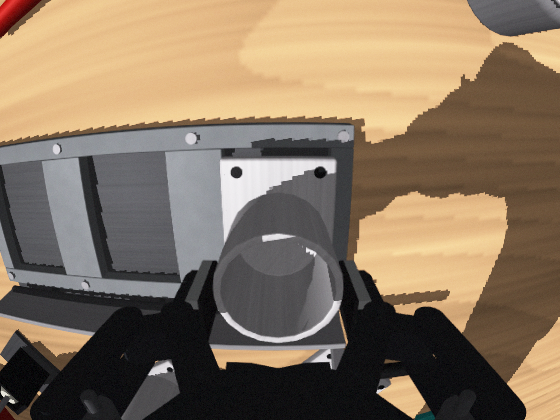

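The foot is square over the right pocket (foot at (280,190), pocket edge showing on the right at (343,200)). By my fit it sits about 2 mm off centre, so I correct that and lower.

>>> {"op": "drive_tool", "data": {
  "moves": [
    [[-1.7,-1.0,0],0],
    [[0,0,12],0],
    [[0,0,10],0],
    [[0,0,0],0],
    [[0,0,0],0]
  ]
}}

```text
t: 8.75
eef_pos: [0.6263, -0.0645, 0.0505]
eef_rot: [0.999, -0.051, -0.0, -0.0]
wrist_force: [0.2, -0.2, -3.6]
gripper_width: 0.0589
```

>>> {"op": "drive_tool", "data": {
  "moves": [
    [[0,0,5],0],
    [[0,0,5],0],
    [[0,0,4],0],
    [[0,0,0],0],
    [[0,0,0],0]
  ]
}}

```text
t: 9.25
eef_pos: [0.6264, -0.0644, 0.0366]
eef_rot: [0.999, -0.051, -0.0, -0.0]
wrist_force: [-0.3, 0.2, -2.7]
gripper_width: 0.0586
```

>>> {"op": "drive_tool", "data": {
  "moves": [
    [[0,0,1],0],
    [[0,0,0],0],
    [[0,0,0],0],
    [[0,0,0],0],
    [[0,0,0],0]
  ],
  "claw": -1
}}

```text
t: 9.75
eef_pos: [0.6265, -0.0644, 0.0359]
eef_rot: [0.999, -0.051, 0.0, -0.0]
wrist_force: [0.1, -0.1, -1.1]
gripper_width: 0.0856
```

>>> {"op": "drive_tool", "data": {
  "moves": [
    [[0,0,-15],0],
    [[0,0,-40],0],
    [[0,0,-45],0],
    [[0,0,-45],0],
    [[0,0,-45],0]
  ]
}}

```text
t: 10.25
eef_pos: [0.6261, -0.0645, 0.2291]
eef_rot: [0.999, -0.051, 0.0, 0.0]
wrist_force: [0.2, 0.1, 0.2]
gripper_width: 0.0853
```

```bash
cat >> h.py <<'E'
def top(W,c,zlo,r=.045,dz=.012):
    d=np.hypot(W[...,0]-c[0],W[...,1]-c[1]); m=(d<r)&(W[...,2]>zlo)&(W[...,2]<zlo+dz)
    c,r=cv2.minEnclosingCircle((W[m][:,:2]*1000).astype(np.float32)); return m.sum(),np.round(c,1),round(r,1),'zmed',round(float(np.median(W[m][:,2])),4)
E
python3 - <<'E'
from h import *
s=st()
w=snapshot('wrist'); W=wcloud(w); a=cloud(snapshot('scene'))
meas(W,(.6273,-.0653),.07,.008); meas(a,(.6273,-.0653),.07,.008)
for n,c,h in(('tall',(.431,-.111),.12),('med',(.427,.086),.095)):
    try: print(n); meas(a,c,h)
    except Exception as e: print(e)
go(.4315,-.112,.28,2.30)
E
```

```text
t 10.25 pos [ 0.6261 -0.0645  0.2291] rotvec x-axis [ 0.995 -0.101  0.001] z [ 0.001 -0.    -1.   ] F [0.2 0.1 0.2] w 0.0853 q [-0.06  0.79  0.25  1.24 -0.2   1.13 -1.46]
foot (6145, array([627.4, -60.3]), array([116.8, 127.1]), np.float32(-0.109)) rim (np.int64(808), array([627. , -64.2]), 30.1, 'zmed', 0.0782)
foot (1158, array([632.1, -68.9]), array([127.5, 114.2]), np.float32(0.896)) rim (np.int64(202), array([627.3, -66.1]), 30.9, 'zmed', 0.0768)
tall
foot (339, array([ 433.8, -114.2]), array([100.6,  69.8]), np.float32(0.756)) rim (np.int64(167), array([ 431.6, -113.3]), 31.4, 'zmed', 0.1184)
med
foot (293, array([429.1,  88.3]), array([ 69. , 102.5]), np.float32(-1.09)) rim (np.int64(128), array([429.4,  86.7]), 31.4, 'zmed', 0.094)
yaw -0.101 turn(tool z) -2.401 then shift mm [  96.  -178.   -47.2]
```

>>> {"op": "drive_tool", "data": {
  "moves": [
    [[0,0,-25],-0.138],
    [[0,0,-25],-0.138],
    [[0,0,0],-0.138],
    [[0,0,0],-0.138],
    [[0,0,0],-0.138]
  ]
}}

```text
t: 10.85
eef_pos: [0.6262, -0.0646, 0.2768]
eef_rot: [0.956, 0.293, 0.0, 0.0]
wrist_force: [-0.1, -0.2, -0.0]
gripper_width: 0.0855
```

>>> {"op": "drive_tool", "data": {
  "moves": [
    [[0,0,0],-0.138],
    [[-35.4,-18.8,0],0],
    [[-35.4,-18.8,0],0],
    [[-35.4,-18.8,0],0],
    [[-35.4,-18.8,0],0]
  ]
}}

```text
t: 11.35
eef_pos: [0.4687, -0.1027, 0.2765]
eef_rot: [0.935, 0.355, 0.0, 0.0]
wrist_force: [0.7, -1.5, 0.6]
gripper_width: 0.0854
```

>>> {"op": "drive_tool", "data": {
  "moves": [
    [[-35.4,-18.8,0],0],
    [[0,0,0],0],
    [[0,0,0],0]
  ]
}}

```text
t: 11.65
eef_pos: [0.4317, -0.112, 0.2768]
eef_rot: [0.935, 0.355, 0.001, 0.0]
wrist_force: [0.2, 0.6, 0.3]
gripper_width: 0.0856
```

```bash
python3 - <<'E'
from h import *
s=st()
w=snapshot('wrist'); W=wcloud(w); meas(W,(.4315,-.112),.12); go(.4315,-.112,.07,.729)
E
```

```text
t 11.65 pos [ 0.4317 -0.112   0.2768] rotvec x-axis [0.748 0.664 0.001] z [ 0.002 -0.    -1.   ] F [0.2 0.6 0.3] w 0.0856 q [ 0.17  0.43  0.02  1.81 -0.01  0.9  -0.65]
foot (1806, array([ 440.2, -103.6]), array([76.6, 68. ]), np.float32(0.712)) rim (np.int64(788), array([ 431.6, -111.6]), 30.1, 'zmed', 0.1201)
yaw 0.727 turn(tool z) -0.002 then shift mm [ -0.7  -0.3 206.4]
```

>>> {"op": "drive_tool", "data": {
  "moves": [
    [[0,-0.4,40],0],
    [[0,0,40],0],
    [[0,0,40],0],
    [[0,0,40],0],
    [[0,0,25],0]
  ]
}}

```text
t: 12.2
eef_pos: [0.4316, -0.1109, 0.0882]
eef_rot: [0.935, 0.356, -0.001, -0.001]
wrist_force: [1.1, -0.1, 0.2]
gripper_width: 0.0854
```

>>> {"op": "drive_tool", "data": {
  "moves": [
    [[0,0,12],0],
    [[0,0,8],0],
    [[0,0,0],0],
    [[0,0,0],0],
    [[0,0,0],0]
  ]
}}

```text
t: 12.7
eef_pos: [0.4319, -0.1115, 0.0714]
eef_rot: [0.935, 0.356, 0.001, 0.0]
wrist_force: [-0.5, -0.5, -0.6]
gripper_width: 0.085
```

>>> {"op": "drive_tool", "data": {
  "moves": [
    [[0,0,0],0],
    [[0,0,0],0],
    [[0,0,0],0],
    [[0,0,0],0],
    [[0,0,0],0]
  ],
  "claw": 1
}}

```text
t: 13.2
eef_pos: [0.4319, -0.1117, 0.0716]
eef_rot: [0.935, 0.355, 0.001, 0.0]
wrist_force: [-0.8, -1.5, 17.8]
gripper_width: 0.0595
```

>>> {"op": "drive_tool", "data": {
  "moves": [
    [[0,0,-30],0],
    [[0,0,-45],0],
    [[0,0,-45],0],
    [[0,0,0],0],
    [[0,0,0],0]
  ]
}}

```text
t: 13.7
eef_pos: [0.4315, -0.1115, 0.1912]
eef_rot: [0.935, 0.355, 0.001, 0.0]
wrist_force: [-0.5, -0.2, -5.0]
gripper_width: 0.059
```

```bash
python3 - <<'E'
from h import *
s=st(); p=s['eef_pos']
w=snapshot('wrist'); W=wcloud(w); 
r=top(W,p[:2],.22); print('rim search',r)
d=np.hypot(W[...,0]-p[0],W[...,1]-p[1]); 
for u in (.110,.113,.116,.119,.122): 
  try: print(u,foot(W,p[:2],u+.006,u+.014))
  except Exception as e: print(u,e)
go(.6386,.0491,p[2],-.098)
E
```

```text
t 13.7 pos [ 0.4315 -0.1115  0.1912] rotvec x-axis [0.747 0.664 0.001] z [ 0.001 -0.    -1.   ] F [-0.5 -0.2 -5. ] w 0.059 q [ 0.17  0.55  0.01  1.96 -0.01  0.62 -0.65]
rim search (np.int64(3587), array([ 436.3, -106.8]), 42.9, 'zmed', 0.2266)
0.11 (20, array([467.6, -77.7]), array([ 0.6, 65. ]), np.float32(-0.828))
0.113 (89, array([464.8, -76.5]), array([20. , 69.8]), np.float32(-0.529))
0.116 (2000, array([448.6, -96.2]), array([53.5, 68.3]), np.float32(-0.838))
0.119 (3883, array([448.5, -96.3]), array([53.5, 68.2]), np.float32(-0.835))
0.122 (3885, array([ 439.9, -104.1]), array([76.6, 67.9]), np.float32(0.733))
yaw 0.727 turn(tool z) 0.825 then shift mm [ 190.8 -180.    -0.9]
```

>>> {"op": "drive_tool", "data": {
  "moves": [
    [[0,0,0],0.1385],
    [[0,0,0],0.1385],
    [[0,0,0],0.1385],
    [[0,0,0],0.1385],
    [[0,0,0],0.1385]
  ]
}}

```text
t: 14.25
eef_pos: [0.4308, -0.1114, 0.1894]
eef_rot: [1.0, 0.014, -0.001, -0.0]
wrist_force: [-0.1, -0.3, -4.5]
gripper_width: 0.0588
```

>>> {"op": "drive_tool", "data": {
  "moves": [
    [[0,0,0],0.1385],
    [[23.7,-22.7,0],0],
    [[23.7,-22.7,0],0],
    [[23.7,-22.7,0],0],
    [[23.7,-22.7,0],0]
  ]
}}

```text
t: 14.75
eef_pos: [0.5354, -0.0301, 0.1891]
eef_rot: [0.999, -0.052, -0.001, 0.0]
wrist_force: [0.1, -0.3, -3.6]
gripper_width: 0.0591
```

>>> {"op": "drive_tool", "data": {
  "moves": [
    [[23.7,-22.7,0],0],
    [[23.7,-22.7,0],0],
    [[23.7,-22.7,0],0],
    [[23.7,-22.7,0],0],
    [[0,0,0],0]
  ]
}}

```text
t: 15.25
eef_pos: [0.64, 0.0526, 0.1876]
eef_rot: [0.999, -0.05, -0.001, -0.0]
wrist_force: [-1.8, 0.5, -5.1]
gripper_width: 0.0591
```

>>> {"op": "drive_tool", "data": {
  "moves": [
    [[0,0,35],0],
    [[0,0,35],0],
    [[0,0,0],0],
    [[0,0,0],0]
  ]
}}

```text
t: 15.65
eef_pos: [0.6386, 0.049, 0.1206]
eef_rot: [0.999, -0.052, -0.001, 0.0]
wrist_force: [-0.1, 0.4, -2.4]
gripper_width: 0.0591
```

```bash
python3 - <<'E'
from h import *
s=st(); p=s['eef_pos']
w=snapshot('wrist'); W=wcloud(w); u=p[2]-.0716
print(u,foot(W,p[:2],u+.006,u+.014),foot(W,p[:2],u+.007,u+.018)); go(.6386,.0491,.0805,-.098)
E
```

```text
t 15.65 pos [0.6386 0.049  0.1206] rotvec x-axis [ 0.995 -0.104 -0.001] z [-0.002 -0.001 -1.   ] F [-0.1  0.4 -2.4] w 0.0591 q [-0.26  0.94  0.3   1.33 -0.3   0.92 -1.56]
0.048969736272333184 (3881, array([660.7,  46.5]), array([68.1, 53.9]), np.float32(1.475)) (3966, array([649.5,  47.6]), array([68.1, 76.5]), np.float32(-0.095))
yaw -0.105 turn(tool z) -0.007 then shift mm [-0.6  0.  41.2]
```

>>> {"op": "drive_tool", "data": {
  "moves": [
    [[0.8,-0.5,0],0],
    [[0,0,12],0],
    [[0,0,12],0],
    [[0,0,0],0],
    [[0,0,0],0]
  ]
}}

```text
t: 16.2
eef_pos: [0.6396, 0.0497, 0.0965]
eef_rot: [0.999, -0.052, -0.0, 0.0]
wrist_force: [-0.3, -0.9, -4.2]
gripper_width: 0.0591
```

>>> {"op": "drive_tool", "data": {
  "moves": [
    [[0,0,6],0],
    [[0,0,6],0],
    [[0,0,4],0],
    [[0,0,0],0],
    [[0,0,0],0]
  ]
}}

```text
t: 16.7
eef_pos: [0.6398, 0.0498, 0.0808]
eef_rot: [0.999, -0.052, 0.0, -0.0]
wrist_force: [0.6, 0.3, -3.8]
gripper_width: 0.0589
```

Free of contact, so it is in the pocket. I release, rise and move to the medium bowl, turning to align the closing direction with its foot.

>>> {"op": "drive_tool", "data": {
  "moves": [
    [[0,0,1],0],
    [[0,0,0],0],
    [[0,0,0],0],
    [[0,0,0],0],
    [[0,0,0],0]
  ],
  "claw": -1
}}

```text
t: 17.2
eef_pos: [0.6398, 0.0498, 0.0799]
eef_rot: [0.999, -0.052, 0.0, -0.0]
wrist_force: [0.7, -0.0, 1.0]
gripper_width: 0.0852
```

>>> {"op": "drive_tool", "data": {
  "moves": [
    [[0,0,-15],0],
    [[0,0,-45],0],
    [[0,0,-45],0],
    [[0,0,-45],0],
    [[0,0,-45],0]
  ]
}}

```text
t: 17.7
eef_pos: [0.6394, 0.0498, 0.277]
eef_rot: [0.999, -0.052, 0.0, 0.0]
wrist_force: [0.6, -0.1, 0.5]
gripper_width: 0.0859
```

```bash
python3 - <<'E'
from h import *
s=st(); p=s['eef_pos']
w=snapshot('wrist'); W=wcloud(w); a=cloud(snapshot('scene'))
print(top(W,(.6386,.0491),.122)); print(top(a,(.6386,.0491),.122)); print('short',top(a,(.627,-.065),.072))
meas(a,(.429,.087),.095)
go(.428,.087,p[2],-1.085)
go(.428,.087,p[2],-1.085+np.pi/2)
E
```

```text
t 17.7 pos [0.6394 0.0498 0.277 ] rotvec x-axis [ 0.995 -0.104  0.   ] z [ 0. -0. -1.] F [ 0.6 -0.1  0.5] w 0.0859 q [-0.26  0.79  0.35  1.09 -0.26  1.3  -1.62]
(np.int64(819), array([639.4,  49.8]), 30.2, 'zmed', 0.1282)
(np.int64(207), array([640.4,  49.3]), 31.5, 'zmed', 0.1265)
short (np.int64(207), array([627. , -65.6]), 31.4, 'zmed', 0.0767)
foot (293, array([429.5,  86.9]), array([ 68.3, 100.3]), np.float32(-1.081)) rim (np.int64(127), array([429. ,  87.6]), 30.8, 'zmed', 0.0934)
yaw -0.104 turn(tool z) 0.981 then shift mm [-132.8  171.2    3.6]
yaw -0.104 turn(tool z) -0.59 then shift mm [-171.2 -132.8    3.6]
```

>>> {"op": "drive_tool", "data": {
  "moves": [
    [[0,0,0],-0.1475],
    [[0,0,0],-0.1475],
    [[0,0,0],-0.1475],
    [[0,0,0],-0.1475],
    [[-28.5,-22.1,0],0]
  ]
}}

```text
t: 18.3
eef_pos: [0.6057, 0.0552, 0.2734]
eef_rot: [0.97, 0.243, 0.0, 0.0]
wrist_force: [0.1, 0.4, -1.4]
gripper_width: 0.0853
```

>>> {"op": "drive_tool", "data": {
  "moves": [
    [[-28.5,-22.1,0],0],
    [[-28.5,-22.1,0],0],
    [[-28.5,-22.1,0],0],
    [[-28.5,-22.1,0],0],
    [[-28.5,-22.1,0],0]
  ]
}}

```text
t: 18.8
eef_pos: [0.425, 0.0873, 0.2748]
eef_rot: [0.971, 0.24, 0.0, -0.0]
wrist_force: [1.7, -0.3, -0.3]
gripper_width: 0.0852
```

>>> {"op": "drive_tool", "data": {
  "moves": [
    [[0,0,0],0],
    [[0,0,0],0],
    [[0,0,0],0]
  ]
}}

```text
t: 19.1
eef_pos: [0.4273, 0.0871, 0.2748]
eef_rot: [0.971, 0.24, 0.0, 0.0]
wrist_force: [-0.1, 0.1, 0.2]
gripper_width: 0.0855
```

```bash
python3 - <<'E'
from h import *
s=st(); p=s['eef_pos']
w=snapshot('wrist'); W=wcloud(w); meas(W,(.428,.087),.095); go(.428,.087,.042,.487)
E
```

```text
t 19.1 pos [0.4273 0.0871 0.2748] rotvec x-axis [0.884 0.467 0.   ] z [ 0.  0. -1.] F [-0.1  0.1  0.2] w 0.0855 q [-0.41  0.43  0.21  1.85 -0.11  0.88 -1.23]
foot (2493, array([428.1,  89. ]), array([ 67.4, 101.1]), np.float32(-1.087)) rim (np.int64(688), array([427.9,  88.8]), 30.3, 'zmed', 0.0952)
yaw 0.485 turn(tool z) -0.002 then shift mm [  0.7   0.4 232.6]
```

>>> {"op": "drive_tool", "data": {
  "moves": [
    [[1.4,-1.2,30],0],
    [[0,0,45],0],
    [[0,0,45],0],
    [[0,0,45],0],
    [[0,0,30],0]
  ]
}}

```text
t: 19.65
eef_pos: [0.427, 0.0885, 0.077]
eef_rot: [0.971, 0.24, -0.001, 0.0]
wrist_force: [1.1, -0.4, -0.4]
gripper_width: 0.0855
```

>>> {"op": "drive_tool", "data": {
  "moves": [
    [[0,0,18],0],
    [[0,0,12],0],
    [[0,0,0],0],
    [[0,0,0],0],
    [[0,0,0],0]
  ]
}}

```text
t: 20.15
eef_pos: [0.4277, 0.089, 0.0504]
eef_rot: [0.971, 0.24, 0.0, -0.0]
wrist_force: [0.3, 0.2, 0.1]
gripper_width: 0.0857
```

>>> {"op": "drive_tool", "data": {
  "moves": [
    [[0,0,0],0],
    [[0,0,0],0],
    [[0,0,0],0],
    [[0,0,0],0],
    [[0,0,0],0]
  ],
  "claw": 1
}}

```text
t: 20.65
eef_pos: [0.4276, 0.0889, 0.0504]
eef_rot: [0.971, 0.24, 0.001, 0.0]
wrist_force: [0.4, -1.3, 11.2]
gripper_width: 0.0574
```

>>> {"op": "drive_tool", "data": {
  "moves": [
    [[0,0,-30],0],
    [[0,0,-45],0],
    [[0,0,-45],0],
    [[0,0,0],0],
    [[0,0,0],0]
  ]
}}

```text
t: 21.15
eef_pos: [0.4274, 0.0892, 0.1703]
eef_rot: [0.971, 0.241, 0.001, -0.0]
wrist_force: [0.1, 0.2, -4.8]
gripper_width: 0.0571
```

```bash
python3 - <<'E'
from h import *
s=st(); p=s['eef_pos']
w=snapshot('wrist'); W=wcloud(w); 
for u in (.116,.119,.122): print(u,foot(W,p[:2],u+.006,u+.014))
go(.6499,.1635,p[2],1.473)
E
```

```text
t 21.15 pos [0.4274 0.0892 0.1703] rotvec x-axis [0.884 0.467 0.002] z [ 0.001  0.001 -1.   ] F [ 0.1  0.2 -4.8] w 0.0571 q [-0.38  0.59  0.16  2.02 -0.18  0.54 -1.17]
0.116 (2149, array([430.7,  90.9]), array([ 61. , 100.7]), np.float32(-1.085))
0.119 (6362, array([430.7,  90.9]), array([ 61. , 100.7]), np.float32(-1.085))
0.122 (6395, array([430.8,  91. ]), array([ 61. , 100.6]), np.float32(-1.087))
yaw 0.486 turn(tool z) -0.987 then shift mm [ 95.9 214.6  -0.9]
```

>>> {"op": "drive_tool", "data": {
  "moves": [
    [[0,0,0],-0.141],
    [[0,0,0],-0.141],
    [[0,0,0],-0.141],
    [[0,0,0],-0.141],
    [[0,0,0],-0.141]
  ]
}}

```text
t: 21.7
eef_pos: [0.4266, 0.0889, 0.1685]
eef_rot: [0.826, 0.563, -0.001, -0.001]
wrist_force: [-0.3, 0.4, -3.6]
gripper_width: 0.0572
```

>>> {"op": "drive_tool", "data": {
  "moves": [
    [[0,0,0],-0.141],
    [[0,0,0],-0.141],
    [[16,35.8,0],0],
    [[16,35.8,0],0],
    [[16,35.8,0],0]
  ]
}}

```text
t: 22.2
eef_pos: [0.5396, 0.1265, 0.1682]
eef_rot: [0.741, 0.672, -0.001, -0.001]
wrist_force: [0.5, 0.2, -3.8]
gripper_width: 0.057
```

>>> {"op": "drive_tool", "data": {
  "moves": [
    [[16,35.8,0],0],
    [[16,35.8,0],0],
    [[16,35.8,0],0],
    [[0,0,0],0],
    [[0,0,0],0]
  ]
}}

```text
t: 22.7
eef_pos: [0.6497, 0.1634, 0.167]
eef_rot: [0.741, 0.672, -0.002, -0.001]
wrist_force: [-0.1, 0.3, -2.8]
gripper_width: 0.0572
```

>>> {"op": "drive_tool", "data": {
  "moves": [
    [[0,0,35],0],
    [[0,0,35],0],
    [[0,0,0],0],
    [[0,0,0],0]
  ]
}}

```text
t: 23.1
eef_pos: [0.65, 0.1633, 0.1003]
eef_rot: [0.741, 0.672, -0.0, -0.0]
wrist_force: [0.9, 0.7, -2.3]
gripper_width: 0.0573
```

```bash
python3 - <<'E'
from h import *
s=st(); p=s['eef_pos']
w=snapshot('wrist'); W=wcloud(w); u=p[2]-.0504
print(u,foot(W,p[:2],u+.006,u+.014)); go(.6499,.1635,.0588,1.473)
E
```

```text
t 23.1 pos [0.65   0.1633 0.1003] rotvec x-axis [ 0.098  0.995 -0.   ] z [-0.001  0.    -1.   ] F [ 0.9  0.7 -2.3] w 0.0573 q [-0.24  0.99 -0.13  1.21  0.13  0.96 -0.49]
0.049859069160137576 (6358, array([650.2, 167.2]), array([ 61.1, 100.7]), np.float32(-0.095))
yaw 1.473 turn(tool z) -0.0 then shift mm [-0.1 -0.8 42.5]
```

>>> {"op": "drive_tool", "data": {
  "moves": [
    [[0,0,15],0],
    [[0,0,10],0],
    [[0,0,0],0],
    [[0,0,6],0],
    [[0,0,6],0]
  ]
}}

```text
t: 23.65
eef_pos: [0.6506, 0.1635, 0.0627]
eef_rot: [0.741, 0.672, 0.0, 0.0]
wrist_force: [0.2, -0.2, -3.1]
gripper_width: 0.0566
```

>>> {"op": "drive_tool", "data": {
  "moves": [
    [[0,0,4],0],
    [[0,0,0],0],
    [[0,0,0],0]
  ]
}}

```text
t: 23.95
eef_pos: [0.6505, 0.1635, 0.0587]
eef_rot: [0.741, 0.672, 0.0, -0.0]
wrist_force: [-0.7, 0.8, -2.8]
gripper_width: 0.0572
```

>>> {"op": "drive_tool", "data": {
  "moves": [
    [[0,0,1],0],
    [[0,0,0],0],
    [[0,0,0],0],
    [[0,0,0],0],
    [[0,0,0],0]
  ],
  "claw": -1
}}

```text
t: 24.45
eef_pos: [0.6505, 0.1635, 0.0579]
eef_rot: [0.741, 0.672, 0.0, 0.0]
wrist_force: [0.3, -0.8, 0.1]
gripper_width: 0.0856
```

>>> {"op": "drive_tool", "data": {
  "moves": [
    [[0,0,-15],0],
    [[0,0,-45],0],
    [[0,0,-45],0],
    [[0,0,-45],0],
    [[0,0,-30],0]
  ]
}}

```text
t: 24.95
eef_pos: [0.6508, 0.1636, 0.2426]
eef_rot: [0.741, 0.672, 0.002, 0.001]
wrist_force: [0.7, -0.2, -0.6]
gripper_width: 0.0853
```

```bash
python3 - <<'E'
from h import *
s=st(); p=s['eef_pos']
w=snapshot('wrist'); W=wcloud(w); a=cloud(snapshot('scene')); t=snapshot('top'); b=cloud(t)
print(top(W,(.6499,.1635),.097)); print('med',top(a,(.65,.1635),.097),'tall',top(a,(.64,.0495),.122),'short',top(a,(.627,-.065),.072))
for n,V in(('s',a),('t',b),('w',W)):
    # bar in rack frame relative to M
    e=np.array([np.cos(-.098),np.sin(-.098)]);f=np.array([-e[1],e[0]]); d=V[...,:2]-[.6386,.0491]
    x=d@e;y=d@f; m=(y<-.180)&(y>-.235)&(x>-.16)&(x<-.02)&(V[...,2]>.05)&(V[...,2]<.12)
    if m.sum(): print(n,m.sum(),'x',np.percentile(x[m],[2,50,98]),'y',y[m].min(),y[m].max(),'z',np.percentile(V[m][:,2],[2,50,98]))
for k in 'keeper_bar','keeper_axis': print(k,[(np.round(d['xyz'],4),d['conf']) for d in finder.landmark_of(t,k)[:2]])
go(.513,-.147,.24,1.473)
E
```

```text
t 24.95 pos [0.6508 0.1636 0.2426] rotvec x-axis [0.098 0.995 0.002] z [ 0.004  0.001 -1.   ] F [ 0.7 -0.2 -0.6] w 0.0853 q [-0.24  0.85 -0.14  1.01  0.11  1.28 -0.46]
(np.int64(870), array([650.1, 164. ]), 30.1, 'zmed', 0.1032)
med (np.int64(183), array([650.7, 161.4]), 32.0, 'zmed', 0.1014) tall (np.int64(199), array([639.9,  49.3]), 31.1, 'zmed', 0.1268) short (np.int64(204), array([628.6, -64.5]), 31.5, 'zmed', 0.0767)
s 136 x [-0.10499515 -0.09789917 -0.09474565] y -0.2347535475756034 -0.18008920576464163 z [0.06966985 0.0766168  0.07941347]
t 93 x [-0.10845427 -0.10351783 -0.09681424] y -0.23483022162974737 -0.18001148510617543 z [0.07167485 0.07757807 0.08225081]
keeper_bar [(array([ 0.5122, -0.15  ,  0.0752]), 0.78)]
keeper_axis [(array([ 0.5408, -0.1466,  0.0259]), 0.88), (array([ 0.6261, -0.0603,  0.0402]), 0.32)]
yaw 1.473 turn(tool z) -0.0 then shift mm [-322.4 -106.2   -2.1]
```

>>> {"op": "drive_tool", "data": {
  "moves": [
    [[-35.3,-11.5,0],0],
    [[-35.3,-11.5,0],0],
    [[-35.3,-11.5,0],0],
    [[-35.3,-11.5,0],0],
    [[-35.3,-11.5,0],0]
  ]
}}

```text
t: 25.7
eef_pos: [0.5747, -0.0079, 0.2372]
eef_rot: [0.741, 0.672, -0.001, -0.0]
wrist_force: [0.8, -0.8, -0.6]
gripper_width: 0.0854
```

>>> {"op": "drive_tool", "data": {
  "moves": [
    [[-35.3,-11.5,0],0],
    [[-35.3,-11.5,0],0],
    [[-35.3,-11.5,0],0],
    [[-35.3,-11.5,0],0],
    [[0,0,0],0]
  ]
}}

```text
t: 26.2
eef_pos: [0.5141, -0.1472, 0.2373]
eef_rot: [0.743, 0.669, -0.001, -0.0]
wrist_force: [0.1, 0.6, 0.3]
gripper_width: 0.0852
```

```bash
cat >> h.py <<'E'
e=np.array([np.cos(-.098),np.sin(-.098)]);f=np.array([-e[1],e[0]]); M0=np.array([.6386,.0491])
def rk(x,y): return M0+x*e+y*f
def bar(V,zl=.03,zh=.12,x0=-.16,x1=.03):
    d=V[...,:2]-M0; x=d@e;y=d@f; m=(y<-.178)&(y>-.236)&(x>x0)&(x<x1)&(V[...,2]>zl)&(V[...,2]<zh)
    print('bar',m.sum(),'x',np.round(np.percentile(x[m],[2,50,98]),4),'y',np.round([y[m].min(),y[m].max()],3),'z',np.round(np.percentile(V[m][:,2],[2,50,98]),4))
E
python3 - <<'E'
from h import *
s=st(); p=s['eef_pos']
w=snapshot('wrist'); W=wcloud(w); save(w,'w2.png'); bar(W,.05)
print([(np.round(d['xyz'],4),d['conf']) for d in finder.landmark_of(w,'keeper_bar')[:2]],[(np.round(d['xyz'],4),d['conf']) for d in finder.landmark_of(w,'keeper_axis')[:2]])
g=rk(-.103,-.202); print(g); go(g[0],g[1],.055,1.473)
E
```

```text
t 26.2 pos [ 0.5141 -0.1472  0.2373] rotvec x-axis [ 0.104  0.995 -0.002] z [-0.002 -0.002 -1.   ] F [0.1 0.6 0.3] w 0.0852 q [ 0.32  0.62 -0.18  1.59  0.13  0.95 -0.01]
bar 656 x [-0.1083 -0.1029 -0.0967] y [-0.236 -0.178] z [0.0733 0.0781 0.0802]
[(array([ 0.516 , -0.1436,  0.0715]), 0.87)] [(array([ 0.626 , -0.0633,  0.0426]), 0.43)]
[ 0.51632988 -0.14185292]
yaw 1.473 turn(tool z) 0.0 then shift mm [  0.2  -0.  182.4]
```

View pics/w2.png

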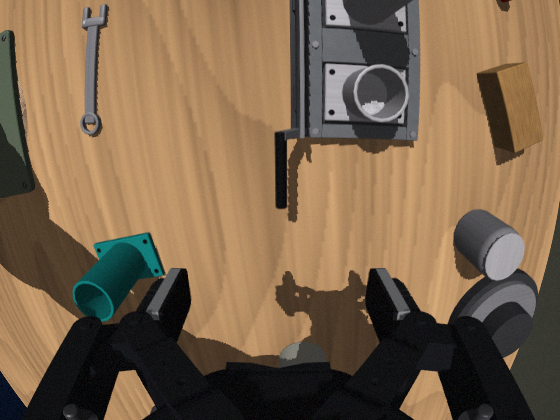

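The wrist view shows the leaf up at (298,60), the black bar from (281,130) to (281,207), and the short bowl seated at (375,95). I grasp the bar across its diameter.

>>> {"op": "drive_tool", "data": {
  "moves": [
    [[0,0.5,40],0],
    [[0,0,45],0],
    [[0,0,40],0],
    [[0,0,30],0],
    [[0,0,18],0]
  ]
}}

```text
t: 26.85
eef_pos: [0.5163, -0.141, 0.0623]
eef_rot: [0.74, 0.672, -0.001, -0.001]
wrist_force: [0.5, 0.5, 0.3]
gripper_width: 0.0856
```

>>> {"op": "drive_tool", "data": {
  "moves": [
    [[0,0,10],0],
    [[0,0,0],0],
    [[0,0,0],0],
    [[0,0,0],0],
    [[0,0,0],0]
  ]
}}

```text
t: 27.35
eef_pos: [0.5173, -0.1427, 0.0556]
eef_rot: [0.741, 0.672, 0.0, 0.0]
wrist_force: [-0.1, -0.5, -0.0]
gripper_width: 0.0853
```

>>> {"op": "drive_tool", "data": {
  "moves": [
    [[0,0,0],0],
    [[0,0,0],0],
    [[0,0,0],0],
    [[0,0,0],0],
    [[0,0,0],0]
  ],
  "claw": 1
}}

```text
t: 27.85
eef_pos: [0.5168, -0.1426, 0.0548]
eef_rot: [0.741, 0.672, 0.0, -0.0]
wrist_force: [-0.6, 0.6, -0.8]
gripper_width: 0.0122
```

>>> {"op": "drive_tool", "data": {
  "moves": [
    [[0,0,0],0],
    [[0,0,0],0],
    [[0,0,0],0],
    [[0,0,0],0],
    [[0,0,0],0]
  ]
}}

```text
t: 28.35
eef_pos: [0.5169, -0.1426, 0.0549]
eef_rot: [0.741, 0.672, 0.0, 0.0]
wrist_force: [-0.2, -0.7, 2.5]
gripper_width: 0.0053
```

>>> {"op": "drive_tool", "data": {
  "moves": [
    [[0,4,-1.6],0],
    [[0,4.1,-1.5],0],
    [[0,4.2,-1],0],
    [[0,4.3,-0.7],0],
    [[0,0,0],0]
  ]
}}

```text
t: 28.85
eef_pos: [0.5337, -0.1445, 0.0612]
eef_rot: [0.741, 0.672, 0.0, 0.0]
wrist_force: [-8.0, 1.5, 37.7]
gripper_width: 0.0002
```

```bash
python3 - <<'E'
from h import *
s=st(); w=snapshot('wrist'); W=wcloud(w); a=snapshot('scene')
V=cloud(a); bar(V,.03)
print(finder.landmark_of(a,'keeper_bar')[:1],finder.landmark_of(w,'keeper_bar')[:1])
A=cv2.resize(a['frame'][200:340,150:340],(570,420)); cv2.imwrite('pics/w3.png',cv2.resize(np.hstack([A,w['frame']])[:,:,::-1],(800,297)))
E
```

```text
t 28.85 pos [ 0.5337 -0.1445  0.0612] rotvec x-axis [ 0.098  0.995 -0.001] z [ 0.001 -0.001 -1.   ] F [-8.   1.5 37.7] w 0.0002 q [ 0.28  0.89 -0.13  1.72  0.2   0.55 -0.08]
bar 230 x [-0.0929 -0.0832 -0.0711] y [-0.236 -0.178] z [0.0736 0.0906 0.1153]
[{'xyz': [0.5267, -0.1424, 0.0817], 'conf': 0.97}] [{'xyz': [0.5268, -0.1449, 0.0735], 'conf': 0.82}]
```

View pics/w3.png

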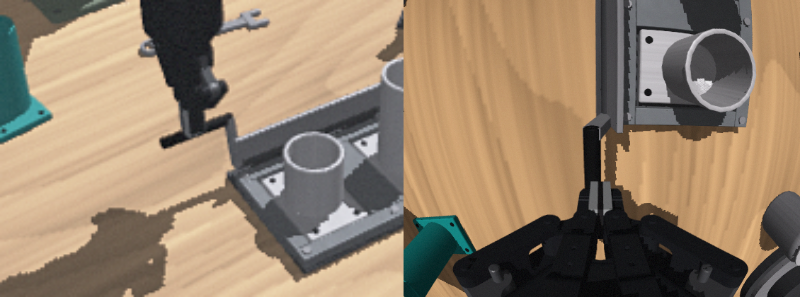

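```bash
python3 - <<'E'
from h import *
w=snapshot('wrist'); W=wcloud(w)
d=W[...,:2]-M0; x=d@e*1000;y=d@f*1000;z=W[...,2]*1000
for r in range(180,320,6):
    print(r,' '.join('(%d,%d,%d)'%(x[r,c],y[r,c],z[r,c]) if np.isfinite(z[r,c]) else '-' for c in (262,268,274,280,288)))
E
```

```text
180 (-93,-156,78) (-90,-156,78) (-87,-156,79) (-84,-157,75) (-80,-161,56)
186 (-92,-158,82) (-90,-157,83) (-87,-158,81) (-84,-160,75) (-78,-180,0)
192 (-92,-160,82) (-90,-160,84) (-87,-161,81) (-84,-163,74) (-78,-184,0)
198 (-92,-163,83) (-90,-163,82) (-87,-164,82) (-84,-188,1) (-78,-189,0)
204 (-92,-166,83) (-90,-166,83) (-87,-167,80) (-84,-193,0) (-78,-193,0)
210 (-93,-169,83) (-90,-169,83) (-87,-169,81) (-84,-198,1) (-78,-197,1)
216 (-93,-172,82) (-90,-172,82) (-87,-172,81) (-83,-202,1) (-78,-202,0)
222 (-93,-175,82) (-90,-175,82) (-87,-176,81) (-83,-207,0) (-78,-207,1)
228 (-93,-178,83) (-90,-178,82) (-87,-179,81) (-83,-212,1) (-78,-212,0)
234 (-93,-182,81) (-90,-181,83) (-87,-182,80) (-83,-217,0) (-77,-217,1)
240 (-93,-184,83) (-90,-184,84) (-87,-185,82) (-83,-221,1) (-77,-222,1)
246 (-93,-187,83) (-90,-187,83) (-87,-188,81) (-83,-226,2) (-77,-227,0)
252 (-93,-190,84) (-90,-191,82) (-87,-191,81) (-83,-232,0) (-77,-232,1)
258 (-93,-195,81) (-90,-191,88) (-87,-191,87) (-84,-191,88) (-80,-191,88)
264 (-93,-197,83) (-90,-192,93) (-87,-191,94) (-84,-191,93) (-81,-191,93)
270 (-93,-195,92) (-90,-191,99) (-87,-191,99) (-84,-191,99) (-81,-192,98)
276 (-92,-192,103) (-89,-191,104) (-87,-191,104) (-84,-192,104) (-81,-191,104)
282 (-92,-191,110) (-89,-191,110) (-87,-192,109) (-84,-192,108) (-81,-191,110)
288 (-92,-191,115) (-89,-191,114) (-87,-191,114) (-84,-191,114) (-81,-191,115)
294 (-92,-192,117) (-89,-192,117) (-87,-192,118) (-84,-191,119) (-81,-191,118)
300 (-91,-189,126) (-89,-190,124) (-87,-193,120) (-84,-194,119) (-81,-190,124)
306 (-91,-191,127) (-89,-190,128) (-87,-196,119) (-84,-196,120) (-82,-191,127)
312 (-91,-191,131) (-89,-189,132) (-87,-199,120) (-84,-200,119) (-82,-190,131)
318 (-91,-190,135) (-89,-191,134) (-87,-203,119) (-84,-202,119) (-82,-191,134)
```

The view shows the fingers shut on top of the bar (bar at (195,130) in the left crop). The depth shows the fingertips ending about 22 mm above the nominal TCP, so the first pinch slid off the top. I back off, open, and measure the true tip height.

>>> {"op": "drive_tool", "data": {
  "moves": [
    [[0,0,-8],0],
    [[0,0,-12],0],
    [[0,0,0],0]
  ]
}}

```text
t: 29.4
eef_pos: [0.534, -0.1444, 0.081]
eef_rot: [0.741, 0.672, 0.001, 0.001]
wrist_force: [0.6, 0.6, -1.1]
gripper_width: -0.0
```

>>> {"op": "drive_tool", "data": {
  "moves": [
    [[0,0,0],0],
    [[0,0,0],0],
    [[0,0,0],0],
    [[0,0,0],0],
    [[0,0,0],0]
  ],
  "claw": -1
}}

```text
t: 29.9
eef_pos: [0.5333, -0.1442, 0.0795]
eef_rot: [0.741, 0.672, -0.0, -0.0]
wrist_force: [-0.1, 0.2, -0.2]
gripper_width: 0.0723
```

```bash
python3 - <<'E'
from h import *
s=st(); p=s['eef_pos']; w=snapshot('wrist'); W=wcloud(w); bar(W,.04,.095)
M=R.from_quat(s['eef_rot']).as_matrix(); L=(W-p)@M*1000   # tool frame mm
m=(np.abs(L[...,0])<16)&(np.abs(L[...,1])>38)&(np.abs(L[...,1])<60)&(L[...,2]>-80)&(L[...,2]<15)
print(m.sum(), np.percentile(L[m][:,2],[50,90,99,100]), np.percentile(L[m][:,1],[1,99]),np.percentile(L[m][:,0],[1,50,99]))
go(*rk(-.090,-.202),.043,1.473)
E
```

```text
t 29.9 pos [ 0.5333 -0.1442  0.0795] rotvec x-axis [0.098 0.995 0.   ] z [-0.  0. -1.] F [-0.1  0.2 -0.2] w 0.0723 q [ 0.28  0.86 -0.14  1.71  0.19  0.59 -0.07]
bar 1834 x [-0.0969 -0.0912 -0.086 ] y [-0.236 -0.178] z [0.0774 0.0823 0.0839]
3374 [-68.50069471 -43.18362942 -34.8219906  -32.70039754] [-58.53596102  58.30365245] [ 5.87589731 10.88949237 13.82104982]
yaw 1.473 turn(tool z) -0.0 then shift mm [ 0.7 -4.1 36.5]
```

>>> {"op": "drive_tool", "data": {
  "moves": [
    [[0.7,-5.6,0],0],
    [[0,0,15],0],
    [[0,0,15],0],
    [[0,0,9],0],
    [[0,0,0],0]
  ]
}}

```text
t: 30.45
eef_pos: [0.5272, -0.1428, 0.0398]
eef_rot: [0.741, 0.672, -0.0, -0.001]
wrist_force: [-0.5, 0.0, 0.2]
gripper_width: 0.0853
```

>>> {"op": "drive_tool", "data": {
  "moves": [
    [[0,0,0],0],
    [[0,0,0],0],
    [[0,0,0],0],
    [[0,0,0],0],
    [[0,0,0],0]
  ],
  "claw": 1
}}

```text
t: 30.95
eef_pos: [0.528, -0.143, 0.0408]
eef_rot: [0.741, 0.672, 0.0, 0.0]
wrist_force: [1.7, 0.2, -0.5]
gripper_width: 0.0125
```

>>> {"op": "drive_tool", "data": {
  "moves": [
    [[0,0,0],0],
    [[0,0,0],0],
    [[0,0,0],0],
    [[0,0,0],0],
    [[0,0,0],0]
  ]
}}

```text
t: 31.45
eef_pos: [0.528, -0.143, 0.0408]
eef_rot: [0.741, 0.672, 0.0, 0.0]
wrist_force: [-0.6, -0.1, 6.9]
gripper_width: 0.0094
```

>>> {"op": "drive_tool", "data": {
  "moves": [
    [[0,0,0],0],
    [[0,0,0],0],
    [[0,0,0],0],
    [[0,0,0],0]
  ],
  "claw": -1
}}

```text
t: 31.85
eef_pos: [0.5278, -0.143, 0.0405]
eef_rot: [0.741, 0.672, -0.0, -0.0]
wrist_force: [-0.5, -0.8, 0.1]
gripper_width: 0.0672
```

```bash
python3 - <<'E'
from h import *
s=st(); w=snapshot('wrist'); W=wcloud(w); bar(W,.04,.092); go(*rk(-.090,-.202),.03,1.473)
E
```

```text
t 31.85 pos [ 0.5278 -0.143   0.0405] rotvec x-axis [0.098 0.995 0.   ] z [-0.  0. -1.] F [-0.5 -0.8  0.1] w 0.0672 q [ 0.27  0.92 -0.12  1.75  0.21  0.49 -0.09]
bar 4609 x [-0.1365 -0.0916 -0.0469] y [-0.236 -0.178] z [0.0715 0.0823 0.0911]
yaw 1.473 turn(tool z) -0.0 then shift mm [ 0.   1.5 10.5]
```

>>> {"op": "drive_tool", "data": {
  "moves": [
    [[0,0,7],0],
    [[0,0,6],0],
    [[0,0,0],0],
    [[0,0,0],0]
  ]
}}

```text
t: 32.3
eef_pos: [0.5277, -0.1429, 0.0273]
eef_rot: [0.741, 0.672, -0.0, -0.0]
wrist_force: [0.2, -0.1, 0.1]
gripper_width: 0.0851
```

>>> {"op": "drive_tool", "data": {
  "moves": [
    [[0,0,0],0],
    [[0,0,0],0],
    [[0,0,0],0],
    [[0,0,0],0],
    [[0,0,0],0]
  ],
  "claw": 1
}}

```text
t: 32.8
eef_pos: [0.5279, -0.143, 0.0276]
eef_rot: [0.741, 0.672, 0.0, -0.0]
wrist_force: [-0.1, -0.4, 0.3]
gripper_width: 0.0121
```

>>> {"op": "drive_tool", "data": {
  "moves": [
    [[0,0,0],0],
    [[0,0,0],0],
    [[0,0,0],0],
    [[0,0,0],0],
    [[0,0,0],0]
  ]
}}

```text
t: 33.3
eef_pos: [0.5279, -0.143, 0.0277]
eef_rot: [0.741, 0.672, 0.0, 0.0]
wrist_force: [-0.5, -0.1, 4.2]
gripper_width: 0.0104
```

>>> {"op": "drive_tool", "data": {
  "moves": [
    [[0,0,0],0],
    [[0,0,0],0],
    [[0,0,0],0],
    [[0,0,0],0],
    [[0,0,0],0]
  ]
}}

```text
t: 33.8
eef_pos: [0.5279, -0.143, 0.0277]
eef_rot: [0.741, 0.672, 0.0, 0.0]
wrist_force: [-0.6, -0.7, 5.7]
gripper_width: 0.0102
```

>>> {"op": "drive_tool", "data": {
  "moves": [
    [[0,7.5,-1.2],0],
    [[0,7.5,-0.1],0],
    [[0,7.5,0.8],0],
    [[0,7.3,2.0],0],
    [[0,0,0],0]
  ]
}}

```text
t: 34.3
eef_pos: [0.5574, -0.1458, 0.0257]
eef_rot: [0.741, 0.672, -0.0, -0.001]
wrist_force: [-1.7, 0.5, -0.2]
gripper_width: 0.0101
```

```bash
python3 - <<'E'
from h import *
s=st(); a=snapshot('scene'); print([(np.round(d['xyz'],4),d['conf']) for d in finder.landmark_of(a,'keeper_bar')[:1]], (s['eef_pos'][:2]-M0)@e,(s['eef_pos'][:2]-M0)@f)
E
```

```text
t 34.3 pos [ 0.5574 -0.1458  0.0257] rotvec x-axis [0.098 0.995 0.   ] z [-0.001  0.    -1.   ] F [-1.7  0.5 -0.2] w 0.0101 q [ 0.26  0.97 -0.13  1.64  0.2   0.54 -0.08]
[(array([ 0.5518, -0.1479,  0.0785]), 0.94)] -0.061788387730941426 -0.20192081941916779
```

Low force and the bar follows. I continue along the arc.

>>> {"op": "drive_tool", "data": {
  "moves": [
    [[0,7,2.9],0],
    [[0,6.5,3.8],0],
    [[0,5.9,4.7],0],
    [[0,5.2,5.5],0],
    [[0,0,0],0]
  ]
}}

```text
t: 34.9
eef_pos: [0.5816, -0.1481, 0.0084]
eef_rot: [0.741, 0.672, -0.0, -0.001]
wrist_force: [-1.7, 0.8, -9.8]
gripper_width: 0.0101
```

>>> {"op": "drive_tool", "data": {
  "moves": [
    [[0,4.5,6.1],0],
    [[0,3.5,6.7],0],
    [[0,0.5,2],0],
    [[0,0,0],0],
    [[0,0,0],0]
  ]
}}

```text
t: 35.4
eef_pos: [0.5903, -0.1491, -0.0053]
eef_rot: [0.741, 0.672, 0.0, -0.0]
wrist_force: [-2.8, 1.1, 1.3]
gripper_width: 0.01
```

```bash
python3 - <<'E'
from h import *
s=st(); a=snapshot('scene'); print([(np.round(d['xyz'],4),d['conf']) for d in finder.landmark_of(a,'keeper_bar')[:1]], (s['eef_pos'][:2]-M0)@e,(s['eef_pos'][:2]-M0)@f); V=cloud(a); bar(V,.03,.06)
cv2.imwrite('pics/s4.png',cv2.resize(a['frame'][190:330,200:420],None,fx=3,fy=3)[:,:,::-1])
E
```

```text
t 35.4 pos [ 0.5903 -0.1491 -0.0053] rotvec x-axis [0.098 0.995 0.   ] z [ 0.  0. -1.] F [-2.8  1.1  1.3] w 0.01 q [ 0.26  1.06 -0.13  1.52  0.2   0.58 -0.08]
[(array([ 0.5866, -0.1506,  0.0462]), 0.61)] -0.02870999440217153 -0.20193361188581832
bar 148 x [-0.0395 -0.0236 -0.0084] y [-0.236 -0.19 ] z [0.0312 0.0475 0.0593]
```

View pics/s4.png

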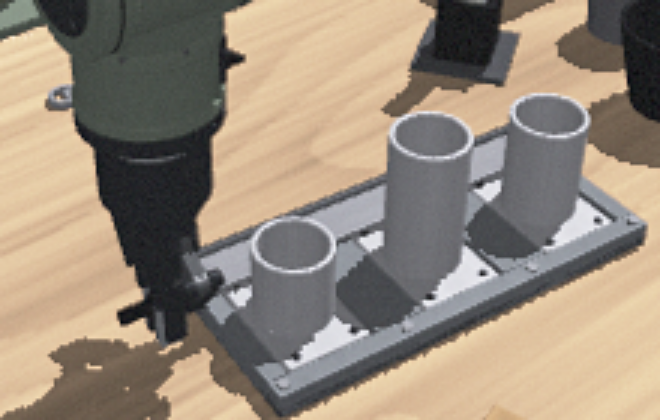

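The leaf looks flat behind the bowls (150-500, 170-260) with the bar held at (175,300). I press down gently to be sure it is fully seated.

>>> {"op": "drive_tool", "data": {
  "moves": [
    [[0,0.3,1.5],0],
    [[0,0,1.5],0],
    [[0,0,0],0],
    [[0,0,0],0]
  ]
}}

```text
t: 35.9
eef_pos: [0.5908, -0.1491, -0.0073]
eef_rot: [0.741, 0.672, 0.0, 0.0]
wrist_force: [-11.8, 3.6, 26.4]
gripper_width: 0.0103
```

>>> {"op": "drive_tool", "data": {
  "moves": [
    [[0,0,1.5],0],
    [[0,0,1.5],0],
    [[0,0,0],0],
    [[0,0,0],0]
  ]
}}

```text
t: 36.3
eef_pos: [0.591, -0.1492, -0.0085]
eef_rot: [0.741, 0.672, 0.0, 0.001]
wrist_force: [-22.6, 6.2, 62.1]
gripper_width: 0.0106
```

>>> {"op": "drive_tool", "data": {
  "moves": [
    [[0,0,-4],0],
    [[0,0,0],0]
  ]
}}

```text
t: 36.5
eef_pos: [0.5904, -0.1491, -0.007]
eef_rot: [0.741, 0.672, -0.0, -0.0]
wrist_force: [-5.8, 2.2, 4.5]
gripper_width: 0.0103
```

>>> {"op": "drive_tool", "data": {
  "moves": [
    [[0,0,0],0],
    [[0,0,0],0],
    [[0,0,0],0],
    [[0,0,0],0],
    [[0,0,0],0]
  ],
  "claw": -1
}}

```text
t: 37.0
eef_pos: [0.5908, -0.1492, -0.0076]
eef_rot: [0.741, 0.672, 0.0, 0.0]
wrist_force: [-0.0, -0.6, -0.1]
gripper_width: 0.0815
```

>>> {"op": "drive_tool", "data": {
  "moves": [
    [[0,0,-25],0],
    [[0,0,-45],0],
    [[0,0,-45],0],
    [[0,0,-45],0],
    [[0,0,-45],0]
  ]
}}

```text
t: 37.5
eef_pos: [0.5905, -0.1491, 0.1995]
eef_rot: [0.741, 0.672, 0.0, 0.0]
wrist_force: [-0.0, 0.0, -1.5]
gripper_width: 0.0854
```

>>> {"op": "drive_tool", "data": {
  "moves": [
    [[0,0,-45],0],
    [[0,0,-45],0],
    [[0,0,0],0]
  ]
}}

```text
t: 37.8
eef_pos: [0.5923, -0.1494, 0.293]
eef_rot: [0.741, 0.672, 0.003, 0.003]
wrist_force: [-0.4, -0.6, -0.9]
gripper_width: 0.0854
```

```bash
python3 - <<'E'
from h import *
s=st(); a=snapshot('scene');t=snapshot('top');w=snapshot('wrist'); A=cloud(a);T=cloud(t);W=wcloud(w)
for V in(A,T,W): bar(V,.035,.06)
for n,c,h in(('med',(.65,.1635),.103),('tall',(.64,.0495),.128),('short',(.627,-.065),.078)):
    print(n,top(A,c,h-.006),top(W,c,h-.006))
# brush
for n,V in(('s',A),('t',T)):
    d=np.hypot(V[...,0]-.44,V[...,1]-.297); m=(d<.09)&(V[...,2]>.085)
    for lo in(.085,.1,.115,.13,.145,.16,.175,.19): 
        k=m&(V[...,2]>=lo)&(V[...,2]<lo+.015)
        if k.sum(): print(n,lo,k.sum(),np.round(V[k].mean(0),4),np.round(np.ptp(V[k],axis=0)*1000,1))
for k in 'brush_mid','brush_tip','holder_in': print(k,[(np.round(d['xyz'],4),round(d['conf'],2)) for q in(a,t) for d in finder.landmark_of(q,k)[:2]])
go(.44,.297,.30)
E
```

```text
t 37.8 pos [ 0.5923 -0.1494  0.293 ] rotvec x-axis [ 0.098  0.995 -0.001] z [ 0.008 -0.001 -1.   ] F [-0.4 -0.6 -0.9] w 0.0854 q [ 0.28  0.69 -0.18  1.2   0.12  1.25 -0.  ]
bar 152 x [-0.0313 -0.0247 -0.0216] y [-0.236 -0.178] z [0.0426 0.0497 0.0531]
bar 75 x [-0.0353 -0.0304 -0.0247] y [-0.224 -0.178] z [0.0451 0.0507 0.055 ]
bar 406 x [-0.0342 -0.029  -0.0239] y [-0.236 -0.179] z [0.048  0.0513 0.0532]
med (np.int64(181), array([652.3, 162.5]), 31.2, 'zmed', 0.1015) (np.int64(0), array([0., 0.]), 0.0, 'zmed', nan)
tall (np.int64(209), array([639.5,  49.5]), 31.5, 'zmed', 0.1265) (np.int64(272), array([637.7,  34.6]), 25.5, 'zmed', 0.1281)
short (np.int64(205), array([626.5, -66. ]), 31.3, 'zmed', 0.0768) (np.int64(572), array([626.9, -64.3]), 30.1, 'zmed', 0.0784)
s 0.085 15 [0.4373 0.2956 0.0925] [ 6.7  6.8 13.2]
s 0.1 13 [0.438  0.2964 0.1079] [ 6.1  7.3 13.2]
s 0.115 23 [0.4406 0.2917 0.1248] [16.5 20.5 12.7]
s 0.13 43 [0.4424 0.2916 0.1376] [17.2 24.4 14.5]
s 0.145 44 [0.4416 0.2918 0.1529] [17.9 25.5 14.9]
s 0.16 43 [0.4414 0.2912 0.1679] [19.3 22.  14.1]
s 0.175 45 [0.4419 0.2918 0.1831] [17.8 25.6 14.4]
s 0.19 53 [0.4393 0.2936 0.1977] [21.8 23.7 12.3]
t 0.115 6 [0.4313 0.291  0.1272] [20.1 11.8  4.4]
t 0.13 17 [0.433  0.2908 0.1379] [22.9 14.3 13.9]
t 0.145 14 [0.4335 0.2913 0.1518] [24.5 15.9 14.2]
t 0.16 17 [0.4326 0.2908 0.1679] [22.1 14.6 13.4]
t 0.175 19 [0.434  0.2903 0.1831] [24.3 14.6 14.7]
t 0.19 77 [0.4343 0.2967 0.2006] [23.4 24.5 13.6]
brush_mid [(array([0.4342, 0.3   , 0.1033]), 0.89), (array([0.4429, 0.298 , 0.1044]), 0.77)]
brush_tip [(array([ 0.5266, -0.4738,  0.0953]), 0.35)]
holder_in [(array([0.439 , 0.2984, 0.0112]), 0.91), (array([ 0.5871, -0.155 ,  0.0488]), 0.65)]
yaw 1.473 turn(tool z) -0.0 then shift mm [ 429.3 -193.6  -13.2]
  return _methods._mean(a, axis=axis, dtype=dtype,
  ret = ret.dtype.type(ret / rcount)
```

The leaf is down: bar top at 51 mm, so its centre is about 45.5 mm. Now to the brush.

>>> {"op": "drive_tool", "data": {
  "moves": [
    [[35.8,-16.1,-3],0],
    [[35.8,-16.1,-3],0],
    [[35.8,-16.1,-3],0],
    [[35.8,-16.1,-3],0],
    [[35.8,-16.1,-3],0]
  ]
}}

```text
t: 38.75
eef_pos: [0.5274, 0.0382, 0.3024]
eef_rot: [0.741, 0.672, -0.0, -0.0]
wrist_force: [1.2, 0.1, -0.2]
gripper_width: 0.0855
```

>>> {"op": "drive_tool", "data": {
  "moves": [
    [[35.8,-16.1,-3],0],
    [[35.8,-16.1,-3],0],
    [[35.8,-16.1,-3],0],
    [[35.8,-16.1,-3],0],
    [[35.8,-16.1,-3],0]
  ]
}}

```text
t: 39.25
eef_pos: [0.4648, 0.2242, 0.3175]
eef_rot: [0.741, 0.672, -0.0, -0.0]
wrist_force: [-0.8, 0.1, 0.4]
gripper_width: 0.0857
```

>>> {"op": "drive_tool", "data": {
  "moves": [
    [[35.8,-16.1,0],0],
    [[35.8,-16.1,0],0],
    [[0,0,0],0],
    [[0,0,0],0]
  ]
}}

```text
t: 39.65
eef_pos: [0.4403, 0.2976, 0.3171]
eef_rot: [0.74, 0.672, -0.0, 0.0]
wrist_force: [1.2, -1.2, 1.0]
gripper_width: 0.0854
```

```bash
python3 - <<'E'
from h import *
s=st(); w=snapshot('wrist'); W=wcloud(w); save(w,'w5.png')
d=np.hypot(W[...,0]-.438,W[...,1]-.296)
m=(d<.04)&(W[...,2]>.195)&(W[...,2]<.207); q=cv2.minAreaRect((W[m][:,:2]*1000).astype(np.float32)); print('handle top',m.sum(),q,np.median(W[m][:,2]))
m=(d<.06)&(W[...,2]>.064)&(W[...,2]<.074); q=cv2.minAreaRect((W[m][:,:2]*1000).astype(np.float32)); print('holder top',m.sum(),q)
for k in 'brush_mid','holder_in': print(k,[(np.round(d['xyz'],4),round(d['conf'],2)) for d in finder.landmark_of(w,k)[:2]])
E
```

```text
t 39.65 pos [0.4403 0.2976 0.3171] rotvec x-axis [ 0.097  0.995 -0.   ] z [-0. -0. -1.] F [ 1.2 -1.2  1. ] w 0.0854 q [-0.55  0.54 -0.19  1.44  0.1   1.17 -0.85]
handle top 499 ((434.9850158691406, 298.42535400390625), (20.11595916748047, 20.026050567626953), 30.46161651611328) 0.20140488520388322
holder top 817 ((436.4596862792969, 297.7098083496094), (54.49942398071289, 54.87413024902344), 34.42744827270508)
brush_mid [(array([0.4346, 0.3   , 0.1017]), 0.58)]
holder_in [(array([0.4409, 0.2978, 0.0094]), 0.85)]
```

View pics/w5.png

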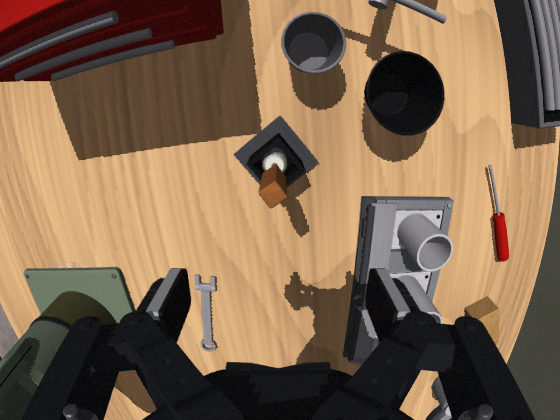

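The wrist view shows the brush standing at (273,185), nearly upright in its holder (275,158). The grey cup (313,42) and funnel (404,92) are clear of it. I turn square to the handle and go down.

>>> {"op": "drive_tool", "data": {
  "moves": [
    [[0,0,0],-0.126],
    [[0,0,0],-0.126],
    [[0,0,0],-0.126],
    [[0,0,0],-0.126],
    [[0,0,0],-0.126]
  ]
}}

```text
t: 40.3
eef_pos: [0.441, 0.2964, 0.3175]
eef_rot: [0.495, 0.869, 0.0, 0.0]
wrist_force: [0.0, -1.3, -0.1]
gripper_width: 0.0857
```

>>> {"op": "drive_tool", "data": {
  "moves": [
    [[3.4,-4.2,0],0],
    [[0,0,30],0],
    [[0,0,40],0],
    [[0,0,40],0],
    [[0,0,35],0]
  ]
}}

```text
t: 40.8
eef_pos: [0.4349, 0.2973, 0.171]
eef_rot: [0.499, 0.867, -0.0, -0.0]
wrist_force: [0.1, 1.0, -0.0]
gripper_width: 0.0853
```

>>> {"op": "drive_tool", "data": {
  "moves": [
    [[0,0,25],0],
    [[0,0,12],0],
    [[0,0,0],0],
    [[0,0,0],0]
  ]
}}

```text
t: 41.2
eef_pos: [0.4354, 0.2979, 0.1361]
eef_rot: [0.498, 0.867, 0.0, 0.0]
wrist_force: [-0.2, 0.3, 0.4]
gripper_width: 0.0855
```

>>> {"op": "drive_tool", "data": {
  "moves": [
    [[0,0,0],0],
    [[0,0,0],0],
    [[0,0,0],0],
    [[0,0,0],0],
    [[0,0,0],0]
  ],
  "claw": 1
}}

```text
t: 41.7
eef_pos: [0.4354, 0.2982, 0.1358]
eef_rot: [0.496, 0.868, 0.0, 0.0]
wrist_force: [-0.5, -0.8, 1.0]
gripper_width: 0.0196
```

>>> {"op": "drive_tool", "data": {
  "moves": [
    [[0,0,0],0],
    [[0,0,0],0],
    [[0,0,0],0],
    [[0,0,0],0],
    [[0,0,0],0]
  ]
}}

```text
t: 42.2
eef_pos: [0.4353, 0.2982, 0.1357]
eef_rot: [0.496, 0.868, 0.0, 0.0]
wrist_force: [-0.2, -0.3, 5.6]
gripper_width: 0.0191
```

>>> {"op": "drive_tool", "data": {
  "moves": [
    [[0,0,-15],0],
    [[0,0,-25],0],
    [[0,0,-30],0],
    [[0,0,-30],0],
    [[0,0,-30],0]
  ]
}}

```text
t: 42.7
eef_pos: [0.4349, 0.2979, 0.2667]
eef_rot: [0.496, 0.868, -0.0, -0.0]
wrist_force: [1.2, -0.5, -1.3]
gripper_width: 0.0192
```

>>> {"op": "drive_tool", "data": {
  "moves": [
    [[0,0,-30],0],
    [[0,0,-10],0],
    [[0,0,0],0],
    [[0,0,0],0]
  ]
}}

```text
t: 43.1
eef_pos: [0.435, 0.2978, 0.3044]
eef_rot: [0.496, 0.868, -0.001, -0.0]
wrist_force: [-0.0, 0.7, -2.2]
gripper_width: 0.0193
```

```bash
python3 - <<'E'
from h import *
s=st(); p=s['eef_pos']; w=snapshot('wrist'); W=wcloud(w); a=snapshot('scene'); A=cloud(a)
M=R.from_quat(s['eef_rot']).as_matrix()
for n,V in(('w',W),('s',A)):
    L=(V-p)@M*1000
    for lo in(-10,10,30,50,70,90,110):
        k=(np.abs(L[...,0])<45)&(np.abs(L[...,1])<45)&(L[...,2]>=lo)&(L[...,2]<lo+20)
        if k.sum()>3: print(n,lo,k.sum(),'tool x',np.round(np.percentile(L[k][:,0],[2,50,98]),1),'y',np.round(np.percentile(L[k][:,1],[2,50,98]),1),'z',np.round(L[k][:,2].max(),1))
go(.6394,.0498,p[2])
cv2.imwrite('pics/w6.png',np.hstack([w['frame'][100:400,130:430],cv2.resize(a['frame'][60:240,290:470],(300,300))])[:,:,::-1])
E
```

```text
t 43.1 pos [0.435  0.2978 0.3044] rotvec x-axis [-0.507  0.862 -0.   ] z [-0.001 -0.001 -1.   ] F [-0.   0.7 -2.2] w 0.0193 q [-0.46  0.55 -0.37  1.48  0.21  1.15 -0.33]
w -10 526 tool x [ 8.8  9.9 10.4] y [-9.9 -0.6  9.1] z 10.0
w 10 70 tool x [ 3.4  9.9 10.5] y [-9.4 -0.3  8.5] z 29.8
w 30 123 tool x [1.2 3.5 4.3] y [-4.1 -0.7  3.4] z 50.0
w 50 762 tool x [-9.1  3.5 12.5] y [-12.1   0.   11.4] z 70.0
w 70 522 tool x [-11.9  11.2  16. ] y [-15.5   0.   14.8] z 89.9
w 90 206 tool x [ 6.3 13.9 16.3] y [-14.7   0.1  14.2] z 107.4
w 110 132 tool x [ 5.1 13.7 16.2] y [-15.1  -0.4  14.4] z 123.1
s -10 72 tool x [-13.8  -9.2   8.4] y [-9.5  2.1 10.4] z 9.0
s 10 31 tool x [-12.9  -5.7   0.9] y [-8.1  1.6 10.1] z 30.0
s 30 24 tool x [-7.  -2.7 -0.6] y [-3.3  0.3  4.3] z 49.4
s 50 50 tool x [-14.   -3.9   7.9] y [-9.9  1.8 12.6] z 69.8
s 70 94 tool x [-17.4 -12.3  -0.4] y [-14.6   3.1  15.1] z 90.0
s 90 82 tool x [-17.9 -13.2   1.1] y [-13.1   3.6  15.5] z 109.7
s 110 73 tool x [-18.  -12.9  -1.5] y [-14.2   2.8  15.1] z 128.6
yaw 2.103 turn(tool z) -0.0 then shift mm [-3.174e+02  5.040e+01 -1.000e-01]
```

View pics/w6.png

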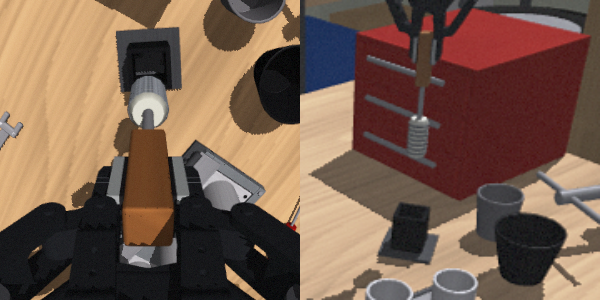

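The brush hangs straight in the grip, axis on the tool axis and tip about 129 mm below the TCP. I carry it over the tall bowl and check alignment.

>>> {"op": "drive_tool", "data": {
  "moves": [
    [[-35.3,5.6,0],0],
    [[-35.3,5.6,0],0],
    [[-35.3,5.6,0],0],
    [[-35.3,5.6,0],0],
    [[-35.3,5.6,0],0]
  ]
}}

```text
t: 43.7
eef_pos: [0.5494, 0.1588, 0.3045]
eef_rot: [0.496, 0.868, -0.0, -0.001]
wrist_force: [0.4, -0.4, -1.1]
gripper_width: 0.0194
```

>>> {"op": "drive_tool", "data": {
  "moves": [
    [[-35.3,5.6,0],0],
    [[-35.3,5.6,0],0],
    [[-35.3,5.6,0],0],
    [[-35.3,5.6,0],0],
    [[0,0,0],0]
  ]
}}

```text
t: 44.2
eef_pos: [0.6413, 0.0453, 0.3031]
eef_rot: [0.499, 0.867, -0.001, -0.0]
wrist_force: [0.5, 0.8, -2.1]
gripper_width: 0.0195
```

>>> {"op": "drive_tool", "data": {
  "moves": [
    [[0,0,0],0],
    [[0,0,0],0]
  ]
}}

```text
t: 44.4
eef_pos: [0.6394, 0.0506, 0.3049]
eef_rot: [0.496, 0.868, -0.0, -0.0]
wrist_force: [-0.6, 1.1, -0.7]
gripper_width: 0.0191
```

```bash
python3 - <<'E'
from h import *
s=st(); p=s['eef_pos']; A=cloud(snapshot('scene')); bar(A,.035,.06)
for n,c,h in(('med',(.65,.1635),.103),('tall',(.64,.0495),.128),('short',(.627,-.065),.078)): print(n,top(A,c,h-.006))
go(.6394,.0498,.1515)
E
```

```text
t 44.4 pos [0.6394 0.0506 0.3049] rotvec x-axis [-0.508  0.861  0.001] z [-0.001  0.    -1.   ] F [-0.6  1.1 -0.7] w 0.0191 q [ 0.01  0.77 -0.35  1.01  0.25  1.4   0.24]
bar 151 x [-0.0318 -0.0253 -0.0221] y [-0.236 -0.178] z [0.0433 0.0498 0.0524]
med (np.int64(177), array([651.2, 162.8]), 31.7, 'zmed', 0.1017)
tall (np.int64(207), array([641. ,  49.2]), 31.0, 'zmed', 0.1268)
short (np.int64(209), array([627.3, -65.2]), 31.5, 'zmed', 0.0769)
yaw 2.104 turn(tool z) -0.0 then shift mm [ -0.8  -0.4 153.8]
```

>>> {"op": "drive_tool", "data": {
  "moves": [
    [[-0.8,0,25],0],
    [[0,0,30],0],
    [[0,0,30],0],
    [[0,0,30],0],
    [[0,0,20],0]
  ]
}}

```text
t: 44.95
eef_pos: [0.6393, 0.0498, 0.1687]
eef_rot: [0.496, 0.868, -0.0, -0.001]
wrist_force: [0.2, -0.1, -0.6]
gripper_width: 0.0191
```

>>> {"op": "drive_tool", "data": {
  "moves": [
    [[0,0,10],0],
    [[0,0,6],0],
    [[0,0,3],0],
    [[0,0,0],0],
    [[0,0,0],0]
  ]
}}

```text
t: 45.45
eef_pos: [0.6405, 0.0492, 0.1522]
eef_rot: [0.496, 0.868, 0.0, 0.0]
wrist_force: [-0.2, -0.3, -0.7]
gripper_width: 0.0195
```

>>> {"op": "drive_tool", "data": {
  "moves": [
    [[0,0,3],0],
    [[0,0,0],0],
    [[0,0,0],0],
    [[0,0,0],0]
  ]
}}

```text
t: 45.85
eef_pos: [0.6402, 0.0491, 0.1485]
eef_rot: [0.496, 0.868, 0.0, -0.0]
wrist_force: [-1.1, -0.3, -0.5]
gripper_width: 0.0194
```

>>> {"op": "drive_tool", "data": {
  "moves": [
    [[0,0,-25],0],
    [[0,0,-30],0],
    [[0,0,-30],0],
    [[0,0,-15],0],
    [[0,0,0],0]
  ]
}}

```text
t: 46.35
eef_pos: [0.6409, 0.0493, 0.2504]
eef_rot: [0.496, 0.868, 0.001, 0.001]
wrist_force: [0.1, -0.0, -1.3]
gripper_width: 0.0191
```

>>> {"op": "drive_tool", "data": {
  "moves": [
    [[0,0,0],0],
    [[0,0,0],0],
    [[0,0,25],0],
    [[0,0,30],0],
    [[0,0,25],0]
  ]
}}

```text
t: 46.85
eef_pos: [0.6395, 0.049, 0.1661]
eef_rot: [0.496, 0.868, -0.0, -0.001]
wrist_force: [0.6, 0.2, -1.4]
gripper_width: 0.0195
```

>>> {"op": "drive_tool", "data": {
  "moves": [
    [[0,0,15],0],
    [[0,0,5],0],
    [[0,0,0],0],
    [[0,0,0],0],
    [[0,0,0],0]
  ]
}}

```text
t: 47.35
eef_pos: [0.6401, 0.0491, 0.1482]
eef_rot: [0.496, 0.868, -0.0, -0.0]
wrist_force: [0.0, -0.2, -1.3]
gripper_width: 0.0194
```

>>> {"op": "drive_tool", "data": {
  "moves": [
    [[0,0,0],0],
    [[0,0,0],0],
    [[0,0,0],0]
  ]
}}

```text
t: 47.65
eef_pos: [0.6402, 0.0491, 0.1484]
eef_rot: [0.496, 0.868, 0.0, -0.0]
wrist_force: [0.7, -0.3, -0.6]
gripper_width: 0.0195
```

>>> {"op": "drive_tool", "data": {
  "moves": [
    [[0,0,-25],0],
    [[0,0,-35],0],
    [[0,0,-35],0],
    [[0,0,-35],0],
    [[0,0,-15],0]
  ]
}}

```text
t: 48.15
eef_pos: [0.6407, 0.0493, 0.2967]
eef_rot: [0.496, 0.868, 0.001, 0.001]
wrist_force: [-0.6, 0.1, -0.6]
gripper_width: 0.0189
```

>>> {"op": "drive_tool", "data": {
  "moves": [
    [[0,0,0],0],
    [[31.2,22.3,0],0],
    [[31.2,22.3,0],0],
    [[31.2,22.3,0],0],
    [[0,0,0],0]
  ]
}}

```text
t: 48.65
eef_pos: [0.6491, 0.1695, 0.2913]
eef_rot: [0.494, 0.87, 0.0, -0.002]
wrist_force: [-0.8, 0.4, -1.4]
gripper_width: 0.0194
```

>>> {"op": "drive_tool", "data": {
  "moves": [
    [[0,0,0],0],
    [[0,0,0],0]
  ]
}}

```text
t: 48.85
eef_pos: [0.6504, 0.1626, 0.2928]
eef_rot: [0.497, 0.868, -0.001, -0.0]
wrist_force: [0.8, 0.0, -0.8]
gripper_width: 0.0193
```

```bash
python3 - <<'E'
from h import *
s=st(); A=cloud(snapshot('scene')); bar(A,.035,.06)
for n,c,h in(('med',(.65,.1635),.103),('tall',(.64,.0495),.128),('short',(.627,-.065),.078)): print(n,top(A,c,h-.006))
go(.6502,.1638,.149)
E
```

```text
t 48.85 pos [0.6504 0.1626 0.2928] rotvec x-axis [-0.506  0.862 -0.   ] z [-0.001 -0.001 -1.   ] F [ 0.8  0.  -0.8] w 0.0193 q [-0.18  0.84 -0.34  0.89  0.25  1.45  0.09]
bar 155 x [-0.0326 -0.0247 -0.0218] y [-0.236 -0.178] z [0.0435 0.0499 0.0528]
med (np.int64(175), array([651.2, 161.9]), 32.0, 'zmed', 0.1016)
tall (np.int64(206), array([640.7,  48.8]), 30.9, 'zmed', 0.1269)
short (np.int64(210), array([627.3, -65.8]), 31.0, 'zmed', 0.0768)
yaw 2.101 turn(tool z) -0.0 then shift mm [  1.3   0.4 144.1]
```

>>> {"op": "drive_tool", "data": {
  "moves": [
    [[1.2,0.4,25],0],
    [[0,0,30],0],
    [[0,0,30],0],
    [[0,0,30],0],
    [[0,0,15],0]
  ]
}}

```text
t: 49.4
eef_pos: [0.6494, 0.1634, 0.1609]
eef_rot: [0.497, 0.868, -0.001, -0.001]
wrist_force: [0.3, -0.2, -1.3]
gripper_width: 0.0194
```

>>> {"op": "drive_tool", "data": {
  "moves": [
    [[0,0,8],0],
    [[0,0,5],0],
    [[0,0,0],0],
    [[0,0,0],0],
    [[0,0,0],0]
  ]
}}

```text
t: 49.9
eef_pos: [0.6504, 0.165, 0.1512]
eef_rot: [0.496, 0.868, 0.0, 0.0]
wrist_force: [0.0, -0.0, -0.1]
gripper_width: 0.0191
```

>>> {"op": "drive_tool", "data": {
  "moves": [
    [[0,0,-25],0],
    [[0,0,-30],0],
    [[0,0,-25],0],
    [[0,0,0],0],
    [[0,0,0],0]
  ]
}}

```text
t: 50.4
eef_pos: [0.6501, 0.165, 0.2307]
eef_rot: [0.496, 0.868, 0.0, 0.0]
wrist_force: [-1.3, -0.2, -2.0]
gripper_width: 0.0194
```

>>> {"op": "drive_tool", "data": {
  "moves": [
    [[0,0,0],0],
    [[0,0,25],0],
    [[0,0,30],0],
    [[0,0,18],0],
    [[0,0,7],0]
  ]
}}

```text
t: 50.9
eef_pos: [0.6491, 0.1646, 0.1479]
eef_rot: [0.496, 0.868, -0.001, -0.001]
wrist_force: [-0.3, -0.5, 0.0]
gripper_width: 0.0193
```

>>> {"op": "drive_tool", "data": {
  "moves": [
    [[0,0,0],0],
    [[0,0,0],0],
    [[0,0,0],0],
    [[0,0,0],0]
  ]
}}

```text
t: 51.3
eef_pos: [0.6503, 0.1651, 0.151]
eef_rot: [0.496, 0.868, 0.0, 0.0]
wrist_force: [-0.2, 0.2, -0.9]
gripper_width: 0.0191
```

>>> {"op": "drive_tool", "data": {
  "moves": [
    [[0,0,-25],0],
    [[0,0,-35],0],
    [[0,0,-35],0],
    [[0,0,-35],0],
    [[0,0,-12],0]
  ]
}}

```text
t: 51.8
eef_pos: [0.6507, 0.1653, 0.2964]
eef_rot: [0.496, 0.868, 0.002, 0.001]
wrist_force: [0.9, -0.0, -0.4]
gripper_width: 0.019
```

>>> {"op": "drive_tool", "data": {
  "moves": [
    [[0,0,0],0],
    [[-26.7,-19.5,0],0],
    [[-26.7,-19.5,0],0],
    [[-26.7,-19.5,0],0],
    [[-26.7,-19.5,0],0]
  ]
}}

```text
t: 52.3
eef_pos: [0.6364, 0.032, 0.2914]
eef_rot: [0.496, 0.868, -0.0, -0.001]
wrist_force: [1.5, -0.8, -0.9]
gripper_width: 0.0195
```

>>> {"op": "drive_tool", "data": {
  "moves": [
    [[-26.7,-19.5,0],0],
    [[-26.7,-19.5,0],0],
    [[-26.7,-19.5,0],0],
    [[0,0,0],0],
    [[0,0,0],0]
  ]
}}

```text
t: 52.8
eef_pos: [0.6269, -0.0657, 0.2915]
eef_rot: [0.497, 0.868, -0.0, -0.001]
wrist_force: [0.3, 0.7, -1.3]
gripper_width: 0.0193
```

```bash
python3 - <<'E'
from h import *
s=st(); A=cloud(snapshot('scene')); bar(A,.035,.06)
for n,c,h in(('med',(.65,.1635),.103),('tall',(.64,.0495),.128),('short',(.627,-.065),.078)): print(n,top(A,c,h-.006))
go(.6270,-.065,.150)
E
```

```text
t 52.8 pos [ 0.6269 -0.0657  0.2915] rotvec x-axis [-0.506  0.862  0.001] z [-0.001  0.    -1.   ] F [ 0.3  0.7 -1.3] w 0.0193 q [ 0.2   0.75 -0.37  1.1   0.25  1.34  0.4 ]
bar 153 x [-0.0314 -0.025  -0.0218] y [-0.236 -0.178] z [0.0429 0.0496 0.053 ]
med (np.int64(184), array([652.9, 166. ]), 30.8, 'zmed', 0.1014)
tall (np.int64(203), array([641.1,  48.2]), 30.8, 'zmed', 0.1269)
short (np.int64(207), array([627.7, -65.3]), 30.8, 'zmed', 0.0767)
yaw 2.103 turn(tool z) -0.0 then shift mm [-1.000e-01 -1.000e-01  1.417e+02]
```

>>> {"op": "drive_tool", "data": {
  "moves": [
    [[0,0,25],0],
    [[0,0,30],0],
    [[0,0,30],0],
    [[0,0,30],0],
    [[0,0,15],0]
  ]
}}

```text
t: 53.35
eef_pos: [0.6263, -0.0639, 0.1597]
eef_rot: [0.496, 0.869, -0.0, -0.002]
wrist_force: [-0.3, -1.2, -1.6]
gripper_width: 0.0196
```

>>> {"op": "drive_tool", "data": {
  "moves": [
    [[0,0,7],0],
    [[0,0,5],0],
    [[0,0,0],0],
    [[0,0,0],0],
    [[0,0,0],0]
  ]
}}

```text
t: 53.85
eef_pos: [0.6275, -0.0653, 0.1511]
eef_rot: [0.496, 0.868, 0.0, 0.0]
wrist_force: [0.1, -0.1, 0.1]
gripper_width: 0.0192
```

>>> {"op": "drive_tool", "data": {
  "moves": [
    [[0,0,-20],0],
    [[0,0,-25],0],
    [[0,0,-13],0],
    [[0,0,0],0],
    [[0,0,0],0]
  ]
}}

```text
t: 54.35
eef_pos: [0.6271, -0.0654, 0.2081]
eef_rot: [0.496, 0.868, -0.0, -0.0]
wrist_force: [-0.4, -0.2, -1.0]
gripper_width: 0.0194
```

>>> {"op": "drive_tool", "data": {
  "moves": [
    [[0,0,0],0],
    [[0,0,20],0],
    [[0,0,25],0],
    [[0,0,10],0],
    [[0,0,3],0]
  ]
}}

```text
t: 54.85
eef_pos: [0.6268, -0.0653, 0.1492]
eef_rot: [0.496, 0.868, -0.0, -0.001]
wrist_force: [-0.2, -1.0, -0.5]
gripper_width: 0.019
```

>>> {"op": "drive_tool", "data": {
  "moves": [
    [[0,0,0],0],
    [[0,0,0],0],
    [[0,0,0],0],
    [[0,0,0],0]
  ]
}}

```text
t: 55.25
eef_pos: [0.6275, -0.0654, 0.151]
eef_rot: [0.496, 0.868, 0.0, 0.0]
wrist_force: [-0.3, 0.5, -0.2]
gripper_width: 0.0191
```

>>> {"op": "drive_tool", "data": {
  "moves": [
    [[0,0,-25],0],
    [[0,0,-35],0],
    [[0,0,-35],0],
    [[0,0,-35],0],
    [[0,0,-20],0]
  ]
}}

```text
t: 55.75
eef_pos: [0.6276, -0.0653, 0.3036]
eef_rot: [0.496, 0.868, 0.001, 0.001]
wrist_force: [-0.8, -0.2, -1.1]
gripper_width: 0.0196
```

>>> {"op": "drive_tool", "data": {
  "moves": [
    [[0,0,0],0],
    [[37.3,1.7,0],0],
    [[37.3,1.7,0],0],
    [[37.3,1.7,0],0],
    [[37.3,1.7,0],0]
  ]
}}

```text
t: 56.25
eef_pos: [0.5563, 0.0677, 0.2998]
eef_rot: [0.496, 0.868, -0.0, -0.0]
wrist_force: [0.6, 1.5, 0.2]
gripper_width: 0.0196
```

>>> {"op": "drive_tool", "data": {
  "moves": [
    [[37.3,1.7,0],0],
    [[37.3,1.7,0],0],
    [[37.3,1.7,0],0],
    [[37.3,1.7,0],0],
    [[37.3,1.7,0],0]
  ]
}}

```text
t: 56.75
eef_pos: [0.4691, 0.2327, 0.2999]
eef_rot: [0.496, 0.868, -0.0, -0.0]
wrist_force: [0.1, 0.5, -0.7]
gripper_width: 0.0192
```

>>> {"op": "drive_tool", "data": {
  "moves": [
    [[37.3,1.7,0],0],
    [[37.3,1.7,0],0],
    [[0,0,0],0],
    [[0,0,0],0],
    [[0,0,0],0]
  ]
}}

```text
t: 57.25
eef_pos: [0.4356, 0.2969, 0.3001]
eef_rot: [0.497, 0.868, -0.0, 0.0]
wrist_force: [0.3, -0.2, -0.6]
gripper_width: 0.0191
```

```bash
python3 - <<'E'
from h import *
s=st(); w=snapshot('wrist'); W=wcloud(w); a=snapshot('scene'); A=cloud(a)
m=(np.hypot(W[...,0]-.438,W[...,1]-.296)<.06)&(W[...,2]>.064)&(W[...,2]<.074); print('holder top',m.sum(),cv2.minAreaRect((W[m][:,:2]*1000).astype(np.float32)))
print([(np.round(d['xyz'],4),round(d['conf'],2)) for q in(w,a) for d in finder.landmark_of(q,'brush_tip')[:2]])
go(.436,.298,.137)
E
```

```text
t 57.25 pos [0.4356 0.2969 0.3001] rotvec x-axis [-0.506  0.862 -0.   ] z [-0.    -0.001 -1.   ] F [ 0.3 -0.2 -0.6] w 0.0191 q [-0.45  0.55 -0.38  1.49  0.21  1.14 -0.34]
holder top 604 ((436.6328125, 297.294677734375), (54.600624084472656, 53.65494918823242), 34.2609748840332)
[(array([0.4345, 0.2968, 0.1678]), 0.61), (array([0.4358, 0.2974, 0.1739]), 0.84)]
yaw 2.102 turn(tool z) -0.0 then shift mm [  0.6   0.8 163.4]
```

>>> {"op": "drive_tool", "data": {
  "moves": [
    [[0.5,0.9,25],0],
    [[0,0,30],0],
    [[0,0,25],0],
    [[0,0,10],0],
    [[0,0,0],0]
  ]
}}

```text
t: 57.95
eef_pos: [0.4357, 0.2983, 0.2099]
eef_rot: [0.496, 0.868, -0.001, -0.0]
wrist_force: [0.6, 0.0, -0.5]
gripper_width: 0.0193
```

>>> {"op": "drive_tool", "data": {
  "moves": [
    [[0,0,20],0],
    [[0,0,20],0],
    [[0,0,18],0],
    [[0,0,10],0],
    [[0,0,4],0]
  ]
}}

```text
t: 58.45
eef_pos: [0.4361, 0.2987, 0.1386]
eef_rot: [0.496, 0.868, 0.0, 0.0]
wrist_force: [0.2, -0.1, -0.4]
gripper_width: 0.0194
```

>>> {"op": "drive_tool", "data": {
  "moves": [
    [[0,0,2],0],
    [[0,0,0],0],
    [[0,0,0],0],
    [[0,0,0],0]
  ]
}}

```text
t: 58.85
eef_pos: [0.4359, 0.2987, 0.1369]
eef_rot: [0.496, 0.868, 0.0, 0.0]
wrist_force: [-0.3, -0.1, -1.2]
gripper_width: 0.0193
```

>>> {"op": "drive_tool", "data": {
  "moves": [
    [[0,0,0],0],
    [[0,0,0],0],
    [[0,0,0],0],
    [[0,0,0],0],
    [[0,0,0],0]
  ],
  "claw": -1
}}

```text
t: 59.35
eef_pos: [0.4358, 0.2986, 0.1365]
eef_rot: [0.496, 0.868, 0.0, -0.0]
wrist_force: [-0.2, 0.4, 0.6]
gripper_width: 0.0854
```

>>> {"op": "drive_tool", "data": {
  "moves": [
    [[0,0,-15],0],
    [[0,0,-40],0],
    [[0,0,-45],0],
    [[0,0,-45],0],
    [[0,0,-35],0]
  ]
}}

```text
t: 59.85
eef_pos: [0.4357, 0.2987, 0.3192]
eef_rot: [0.496, 0.868, 0.001, 0.0]
wrist_force: [0.2, 0.6, -0.2]
gripper_width: 0.0853
```

>>> {"op": "drive_tool", "data": {
  "moves": [
    [[0,0,0],0.126],
    [[0,0,0],0.126],
    [[0,0,0],0.126],
    [[0,0,0],0.126],
    [[0,0,0],0.126]
  ]
}}

```text
t: 60.35
eef_pos: [0.4357, 0.2986, 0.3164]
eef_rot: [0.743, 0.67, -0.0, -0.0]
wrist_force: [0.3, 0.5, -0.0]
gripper_width: 0.0856
```

```bash
python3 - <<'E'
from h import *
s=st(); W=wcloud(snapshot('wrist'))
d=np.hypot(W[...,0]-.438,W[...,1]-.296); m=(d<.04)&(W[...,2]>.19)&(W[...,2]<.215); print('handle top',m.sum(),cv2.minAreaRect((W[m][:,:2]*1000).astype(np.float32)),np.median(W[m][:,2]))
go(*rk(-.029,-.202),.24,1.473)
E
```

```text
t 60.35 pos [0.4357 0.2986 0.3164] rotvec x-axis [0.103 0.995 0.   ] z [-0.  0. -1.] F [ 0.3  0.5 -0. ] w 0.0856 q [-0.55  0.53 -0.2   1.46  0.11  1.17 -0.87]
handle top 542 ((434.5895690917969, 299.0235900878906), (20.12412452697754, 20.296112060546875), 31.514373779296875) 0.2012890088511459
yaw 1.46 turn(tool z) -0.013 then shift mm [-430.5  197.3   76.5]
```

>>> {"op": "drive_tool", "data": {
  "moves": [
    [[-33.1,15.2,5],-0.01],
    [[-33.1,15.2,5],0],
    [[-33.1,15.2,5],0],
    [[-33.1,15.2,5],0],
    [[-33.1,15.2,5],0]
  ]
}}

```text
t: 60.9
eef_pos: [0.4969, 0.1256, 0.2913]
eef_rot: [0.737, 0.676, 0.0, -0.0]
wrist_force: [0.9, 0.4, -0.4]
gripper_width: 0.0857
```

>>> {"op": "drive_tool", "data": {
  "moves": [
    [[-33.1,15.2,5],0],
    [[-33.1,15.2,5],0],
    [[-33.1,15.2,5],0],
    [[-33.1,15.2,5],0],
    [[-33.1,15.2,5],0]
  ]
}}

```text
t: 61.4
eef_pos: [0.558, -0.0461, 0.2662]
eef_rot: [0.737, 0.676, 0.0, -0.0]
wrist_force: [0.7, 0.6, -0.3]
gripper_width: 0.085
```

>>> {"op": "drive_tool", "data": {
  "moves": [
    [[-33.1,15.2,5],0],
    [[-33.1,15.2,5],0],
    [[-33.1,15.2,5],0],
    [[0,0,0],0],
    [[0,0,0],0]
  ]
}}

```text
t: 61.9
eef_pos: [0.5943, -0.1477, 0.251]
eef_rot: [0.737, 0.676, 0.0, -0.0]
wrist_force: [0.9, 0.1, -0.1]
gripper_width: 0.085
```

```bash
python3 - <<'E'
from h import *
s=st(); W=wcloud(snapshot('wrist')); bar(W,.035,.06)
go(*rk(-.029,-.202),-.0075,1.473)
E
```

```text
t 61.9 pos [ 0.5943 -0.1477  0.251 ] rotvec x-axis [0.087 0.996 0.001] z [-0.001  0.001 -1.   ] F [ 0.9  0.1 -0.1] w 0.085 q [ 0.28  0.73 -0.21  1.26  0.15  1.16 -0.02]
bar 486 x [-0.0342 -0.0292 -0.0235] y [-0.236 -0.178] z [0.0477 0.0514 0.0535]
yaw 1.485 turn(tool z) 0.012 then shift mm [ -2.7  -4.1 258.9]
```

>>> {"op": "drive_tool", "data": {
  "moves": [
    [[-2.7,-4.1,0],0.012],
    [[0,0,45],0],
    [[0,0,45],0],
    [[0,0,45],0],
    [[0,0,45],0]
  ]
}}

```text
t: 62.45
eef_pos: [0.5899, -0.1491, 0.0705]
eef_rot: [0.741, 0.671, 0.0, 0.0]
wrist_force: [2.6, -0.2, 0.1]
gripper_width: 0.0849
```

>>> {"op": "drive_tool", "data": {
  "moves": [
    [[0,0,35],0],
    [[0,0,25],0],
    [[0,0,14],0],
    [[0,0,5],0],
    [[0,0,0],0]
  ]
}}

```text
t: 62.95
eef_pos: [0.5903, -0.1496, -0.0071]
eef_rot: [0.741, 0.671, 0.0, 0.0]
wrist_force: [-0.3, -0.3, 0.7]
gripper_width: 0.0853
```

>>> {"op": "drive_tool", "data": {
  "moves": [
    [[0,0,0],0],
    [[0,0,0],0],
    [[0,0,0],0],
    [[0,0,0],0],
    [[0,0,0],0]
  ],
  "claw": 1
}}

```text
t: 63.45
eef_pos: [0.5902, -0.1498, -0.0074]
eef_rot: [0.742, 0.671, 0.0, 0.0]
wrist_force: [-0.6, -0.6, -0.9]
gripper_width: 0.012
```

>>> {"op": "drive_tool", "data": {
  "moves": [
    [[0,0,0],0],
    [[0,0,0],0],
    [[0,0,0],0],
    [[0,0,0],0],
    [[0,0,0],0]
  ]
}}

```text
t: 63.95
eef_pos: [0.5903, -0.1498, -0.0075]
eef_rot: [0.742, 0.671, 0.0, 0.0]
wrist_force: [2.5, -0.6, 3.7]
gripper_width: 0.0101
```

>>> {"op": "drive_tool", "data": {
  "moves": [
    [[0,-3.5,-6.7],0],
    [[0,-4.5,-6.1],0],
    [[0,-5.2,-5.5],0],
    [[0,-5.9,-4.7],0],
    [[0,0,0],0]
  ]
}}

```text
t: 64.45
eef_pos: [0.573, -0.1483, 0.0168]
eef_rot: [0.742, 0.671, 0.002, 0.002]
wrist_force: [9.7, -3.5, 10.4]
gripper_width: 0.0101
```

>>> {"op": "drive_tool", "data": {
  "moves": [
    [[0,-6.5,-3.8],0],
    [[0,-7,-2.9],0],
    [[0,-7.3,-2.0],0],
    [[0,-7.5,-0.8],0],
    [[0,0,0],0]
  ]
}}

```text
t: 64.95
eef_pos: [0.5453, -0.1457, 0.027]
eef_rot: [0.742, 0.671, 0.002, 0.003]
wrist_force: [6.3, -2.5, 28.3]
gripper_width: 0.0103
```

>>> {"op": "drive_tool", "data": {
  "moves": [
    [[0,-7.5,0.1],0],
    [[0,-7.5,1.2],0],
    [[0,-7.3,2.3],0],
    [[0,-4.5,2.0],0],
    [[0,0,0],0]
  ]
}}

```text
t: 65.45
eef_pos: [0.5164, -0.1429, 0.0196]
eef_rot: [0.742, 0.671, 0.0, 0.001]
wrist_force: [1.0, -3.6, 6.9]
gripper_width: 0.0105
```

>>> {"op": "drive_tool", "data": {
  "moves": [
    [[0,0,0],0],
    [[0,0,0],0],
    [[0,0,0],0],
    [[0,0,0],0],
    [[0,0,0],0]
  ],
  "claw": -1
}}

```text
t: 65.95
eef_pos: [0.5162, -0.1424, 0.0192]
eef_rot: [0.742, 0.671, -0.0, -0.0]
wrist_force: [0.4, -0.2, -0.2]
gripper_width: 0.0815
```

>>> {"op": "drive_tool", "data": {
  "moves": [
    [[0,0,-20],0],
    [[0,0,-45],0],
    [[0,0,-45],0],
    [[0,0,-45],0],
    [[0,0,-45],0]
  ]
}}

```text
t: 66.45
eef_pos: [0.5159, -0.1423, 0.2213]
eef_rot: [0.742, 0.671, 0.0, -0.0]
wrist_force: [0.6, 0.4, -0.3]
gripper_width: 0.0853
```

>>> {"op": "drive_tool", "data": {
  "moves": [
    [[0,-20,-40],0],
    [[0,0,0],0],
    [[0,0,0],0],
    [[0,0,0],0]
  ]
}}

```text
t: 66.85
eef_pos: [0.4962, -0.1404, 0.2584]
eef_rot: [0.742, 0.671, -0.0, -0.001]
wrist_force: [1.0, 0.1, -0.1]
gripper_width: 0.0854
```

```bash
python3 - <<'E'
from h import *
s=st(); a=snapshot('scene');t=snapshot('top');w=snapshot('wrist'); A=cloud(a);T=cloud(t);W=wcloud(w)
for V in(A,T,W): bar(V,.05,.1)
for n,c,h in(('med',(.65,.1635),.103),('tall',(.64,.0495),.128),('short',(.627,-.065),.078)): print(n,top(A,c,h-.006),top(T,c,h-.006))
for k in 'coolant_mid','funnel_mid','jar_mid','brush_mid': print(k,[(np.round(d['xyz'],3).tolist(),round(d['conf'],2)) for d in finder.landmark_of(t,k)[:1]])
save(a,'end.png')
E
```

```text
t 66.85 pos [ 0.4962 -0.1404  0.2584] rotvec x-axis [0.1   0.995 0.   ] z [-0.001  0.    -1.   ] F [ 1.   0.1 -0.1] w 0.0854 q [ 0.34  0.57 -0.22  1.61  0.14  0.98 -0.03]
bar 143 x [-0.1052 -0.0989 -0.0956] y [-0.236 -0.178] z [0.0691 0.0758 0.0795]
bar 49 x [-0.1094 -0.1048 -0.0982] y [-0.207 -0.178] z [0.0727 0.0766 0.0821]
bar 571 x [-0.1092 -0.1038 -0.0976] y [-0.236 -0.178] z [0.0728 0.0777 0.0799]
med (np.int64(178), array([652.9, 163.7]), 31.7, 'zmed', 0.1018) (np.int64(124), array([650.9, 166.3]), 30.2, 'zmed', 0.1018)
tall (np.int64(201), array([640.7,  48.1]), 31.5, 'zmed', 0.1269) (np.int64(123), array([638.6,  49.5]), 30.0, 'zmed', 0.1277)
short (np.int64(211), array([627.7, -65.3]), 31.2, 'zmed', 0.0765) (np.int64(118), array([626.4, -64.6]), 30.3, 'zmed', 0.077)
coolant_mid [([0.525, -0.472, 0.092], 0.85)]
funnel_mid [([0.614, 0.381, 0.04], 0.6)]
jar_mid [([0.497, 0.451, 0.041], 0.78)]
brush_mid [([0.442, 0.298, 0.102], 0.5)]
```

View pics/end.png

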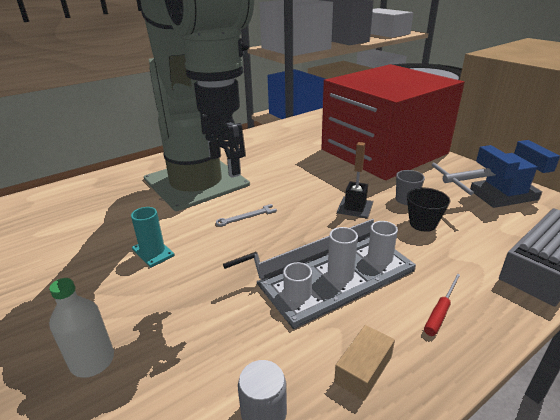

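The final view shows the three bowls in the rack ((297,285), (342,255), (383,243)), the leaf and bar up (240,260), the brush back in its holder (357,185), and the rest where it was. I hand the job in.

```bash
python3 -c "
from h import *
print(order.job_done())"
```

```text
the job is handed in; nothing more can be done
None
```

The job is done and handed in at about 67 s of the 210 s. No verdict was reported, so the results below rest on my own measurements.

**What I did:**
- Put the short bowl in the right pocket, the tall one in the middle and the medium one in the left.
- Flipped the keeper leaf down and pressed it against its stop.
- Scrubbed tall, then medium, then short, each floor, mouth, floor, with the tip about 1–5 mm above the floor each time.
- Stood the brush back in its holder and flipped the leaf up.

**Last checks:**

| Item | Reading |
|---|---|
| Bowl rims | About 102, 127 and 77 mm high, as expected for seated bowls (103, 128, 78) |
| Bowl centres | Within about 3 mm of the pocket centres |
| Brush handle top | 201 mm high, so the brush is fully in |
| Keeper | Bar back where it started, about 1.6 rad |
| Bystanders | Within about 3 mm of their first readings |
| Gripper | Open and clear of everything |

**What went wrong:** My first pinch on the keeper bar slipped off the top. The fingertips end about 22 mm short of the stated TCP when shut and about 34 mm short when open. I gripped lower after that, and the second try also began to slip, so I went lower again and it held. The slip pressed on the bar with about 38 N and pushed the leaf a little way. Pressing the leaf onto its stop reached 62 N at the wrist, under the 120 N limit.

**Disagreements:** The scene and top cameras differed by 1–3 mm on the bowl centres, which is within their stated accuracy. I saw no bowl being knocked aside.

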